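# Roll the tube lamp out of its clip and hang it up

## Robot

A 6-joint arm with a two-finger parallel gripper is mounted at the origin on the work surface. World frame = base frame: x ahead of the robot, y to its left, z up, the work surface at z = 0. Lengths are in m, angles in rad, forces in N, time in s.
With the tool pointing down it reaches from about 0.35 to 0.975 m from the base axis. Payload 7.1 kg.
Tool frame: the origin (TCP) lies midway between the tips of the shut fingers; the grasp point (between the pads) lies 19 mm behind it; x points along the fingers, z is the direction in which the jaws open and shut, and the axes are right-handed (so a half turn about x gives the same grasp; the last joint's range is limited). The gripper opens to 88 mm and grips with 3 to 60 N. Pads are 20 mm wide; open, the fingers measure 115 mm over their backs; the gripper's body (75 mm by 178 mm) begins 61 mm behind the grasp point.
Start: joints at [1.251, 0.423, 1.63, -0, 1.089, -0.019], TCP at [0.185, 0.597, 0.223] pointing down, gripper open.
Joint ranges: [-3, 3], [-0.9, 2.11], [0.09, 2.58], [-1.31, 4.45], [0.11, 2.69], [-2.54, 2.54]. Speed limits (rad/s): [2.39, 2.39, 3.01, 3.14, 3.14, 3.14].

## Interface

Orientations are given as [roll, pitch, yaw] about the fixed x, y, z axes, in that order (R = Rz(yaw) Ry(pitch) Rx(roll)).
In Python, from plant import manip, cams gives the robot as it stands.
- The arm moves only by the tool send_rows, never from a script. Its argument "rows" is a list that holds one entry, the list of rows, each a list of 5 numbers: the opening, from 0 (shut) to 1 (fully open), then the shift along the tool's x, y, z in cm, then the turn about the tool's x in rad. In form: [[[gripper, x, y, z, twist], ...]]. A call has 1 to 12 rows; each row is the pose to reach, as a shift and turn from the pose measured when the call began, along the tool's axes at that moment; what a row does not reach only later rows make up. A row lasts 1/10 s, in which the tool goes at most 50 mm and 8.59 degrees, less where a joint would pass 70% of its speed; a pose out of reach is approached as far as the arm can. A call with a gripper value outside its range is refused whole. The fingers move at their own pace and stop on an object; "force" is the grip in N (left out, the last holds). Time passes only in rows, so rows that repeat a pose let the fingers close. It gives the time, the measured TCP pose, the force and the opening at its end, in the units of the state.
- manip.sense(): the state, without advancing time (a new reading comes with each control period).
- cams.camera(name): name is "scene" or "top"; returns a dict with "image" (400x640x3 uint8, red, green, blue), "mtx" (3x3 intrinsics, pixels), "eye" and "orientation" of the camera in the world. Camera axes: x right, y up, looking along -z (the intrinsics and any distortion apply to the point x, -y, -z); pixel columns grow to the right and rows downward; lengths in m; the calibration is good to about 2 mm. A picture is of the moment at which its call begins. There is no depth.
- manip.hand_in(): hands the job in, once; it reports no verdict.
The state is a dict: "clock": time; "qpos": joint angles; "joint_velocities": joint speeds; "joint_torque": joint torques, N m; "eef_pos": TCP position; "orientation": TCP orientation; "wrist_force": force on the tool from outside, world axes, zero at the start; "wrist_torque": the same for the moment, N m; "finger_gap": opening from 0.0 (shut) to 1.0 (fully open).
Only numpy, scipy, OpenCV 4.12 (cv2) and the standard library are available. Lean on these libraries where they do the work, as an engineer would, in place of code of your own. Each camera call takes 0.05 s, during which the arm holds its last target.

## Task

Take the fragile glass tube lamp out of its clip rack and hang it by its steel loop on the hook of the stand, so that it hangs down freely and still. Only one of the two look-alike clip posts springs aside and the other is rigid: feel gently for the side that gives, roll the lamp out sideways past that post rather than pulling it straight up, and never squeeze or strain the glass hard. Leave the ink jar, the tape roll and the spatula where they are.

Things in the scene. Friction and masses are not known exactly. Their poses are not given: they have to be found in the camera images.
- rack: Clip rack fixed to the table: base plate 110 x 150 x 6 mm, origin at the centre of its underside, y along the lamp, x across. Two saddles (x +-27, y +-52..62 mm, flat tops 32 mm above the table) carry the lamp, between two look-alike posts. One post is rigid, the other hinged and sprung; which side differs from start to start and can only be felt. The lamp cannot slide out lengthwise.
- post_plus (a point): Top of the aluminium post on the rack's +x side, centre line 18.5 mm from the rack's middle. Each post is two T-shaped prongs at y +-36..50 mm, joined only by a bar below 17 mm: fingers fit between. Stems 8 mm thick (1.5 mm play beside the lamp). T tops 60 to 65 mm above the table reach 13.5 mm to both sides, leaving a 10 mm gap above the lamp, so a straight pull locks under the rigid lip.
- post_minus (a point): Top of the like post on the rack's -x side. The sprung post (either one) is hinged near the table, axis along y, and leans outward up to 0.75 rad: about 0.4 N per mm of sideways lamp motion, then springs back. With the lamp held 15 to 18 mm to the sprung side at its resting height it is clear of the rigid lip and can be lifted out. The rigid post stops it after 1.5 mm.
- lamp: Glass tube lamp, 0.11 to 0.22 kg, lying level. Origin at the tube's centre, 45 mm above the table; y along it. Bare glass 26 mm thick for y -66..66 mm (grip its middle across x), end caps 34 mm thick to y +-86. Fragile: forces of both fingers on it, added (a 15 N grip counts 30), must stay below 100 N; 15 to 25 N grip holds it.
- lamp_loop (a point): Centre of the lamp's fixed round steel loop, 107 mm from the lamp's origin along its +y. A rimmed band 19 mm wide (along the lamp's x) and 5 mm thick, inner diameter 40 mm, in the lamp's y-z plane: the hole runs along the lamp's x, and the loop stands upright while the lamp lies in the rack.
- stand: Hook stand fixed to the table, origin on the table below the middle of the hook's bar, z up. The hook points to the stand's -x, the side from which the loop goes on. Upright 18 mm square at x 45..63 mm, top at 285 mm; foot plate 12 mm thick, x -10..120, y +-50 mm. The hung lamp's lower end clears the table by about 45 mm.
- hook_bar (a point): Middle of the hook's level flat steel bar, 20 mm wide and 8 mm high, its centre line 250 mm above the table, along the stand's x from the upright to x = -26 mm; there its end turns up (10 mm wide, x -26..-32 mm) to 268 mm above the table. With the lamp hung, the loop's centre lies about 13 mm below the bar's centre line; friction stops its swing within some 6 s.
- ink_jar: Bystander: closed white jar, 72 mm in diameter, 95 mm tall, origin at the centre of its underside.
- tape: Bystander: cardboard ring of a tape roll, 90 mm in diameter, 25 mm tall, origin at the centre of its underside.
- spatula: Bystander: spatula lying flat, origin at the underside.
There are look-alikes about, which are no part of the job. Leave any orange, red or yellow look-alike of the lamp alone.

How it is judged:
On the way:
1. the lamp is out of the clip rack, above it (height (world z) of lamp above 0.1 m), for 0.2 s.
At the end, for the whole second after the job is handed in: The lamp hangs by its loop from the hook's bar (loop centre within 40 mm sideways of the bar's middle and 6 to 22 mm below the bar's centre line), its loop end up and its axis within 0.25 rad of vertical, weight on the stand, moving slower than 0.05 m/s (horizontal distance between lamp_loop and hook_bar below 0.04 m and z of lamp_loop in the frame of hook_bar between -0.022 and -0.006 m and angle between lamp's own y axis and vertical below 0.25 rad and contact force between lamp and stand above 0.4 N and linear speed of lamp below 0.05 m/s); the robot touches nothing.
It fails at once if the glass is strained: the fingers' contact forces on the lamp exceed 100 N in all (contact force between the fingers and lamp above 100 N).
It fails at once if the ink jar is moved by more than 30 mm (distance of ink_jar from where it was at the start of the episode above 0.03 m).
It fails at once if the tape roll is moved by more than 30 mm (distance of tape from where it was at the start of the episode above 0.03 m).
It fails at once if the spatula is moved by more than 30 mm (distance of spatula from where it was at the start of the episode above 0.03 m).
It also fails if it takes over 67 s, if anything falls off the work surface, if the arm or the gripper's body presses on something with over 40 N, if the wrist force passes 120 N, or if a joint passes its speed limit or range.

## Working session

There is one attempt and no reset: what is moved stays moved. The work goes in short steps, Python scripts to look and compute and a tool call to move; the robot and the scene stay as the last step left them, time stands still between calls to the robot, and variables do not carry over. Pictures are saved under pics/ and viewed, and the job is handed in when it is done.

Besides the shell and the picture viewer there is one more tool, called as name([rows], argument=value, ...), one row to a line, values as JSON. send_rows: Moves the arm, as the interface text tells. Its arguments: {"type":"object","properties":{"rows":{"type":"array","items":{"type":"array","items":{"type":"array","items":{"type":"number"}}}},"force":{"type":"number"}},"required":["rows"]}

```bash
mkdir -p pics; ls
python3 - <<'E'
from plant import manip, cams
import cv2
for n in ("scene","top"):
    c=cams.camera(n); cv2.imwrite(f"pics/{n}0.png",cv2.cvtColor(c["image"],cv2.COLOR_RGB2BGR))
    print(n,c["mtx"],c["eye"],c["orientation"],[k for k in c])
print(manip.sense())
E
```

```text
pics
scene [[445.22820028   0.         313.60830596]
 [  0.         445.22820028 196.53410155]
 [  0.           0.           1.        ]] [ 1.36060166 -0.38487343  1.12884076] [0.72662923 0.00684975 1.20774917] ['image', 'mtx', 'eye', 'orientation']
top [[487.23600097   0.         318.9597443 ]
 [  0.         487.23600097 198.96667618]
 [  0.           0.           1.        ]] [ 0.4169443  -0.09785684  1.39274543] [ 0.08163921 -0.00174295 -1.56027312] ['image', 'mtx', 'eye', 'orientation']
{'clock': 0.1, 'qpos': array([ 1.25100444e+00,  4.23754988e-01,  1.63056346e+00, -2.87278978e-05,
        1.08863271e+00, -1.90190138e-02]), 'joint_velocities': array([-7.48266521e-04, -1.37428163e-03, -1.59738376e-03,  8.06750820e-04,
       -6.98869056e-05,  9.03024830e-04]), 'joint_torque': array([ 3.53198038e-04, -5.45614529e+01, -2.74320728e+01,  6.44907192e-02,
        1.88306981e-02, -5.17206740e-05]), 'eef_pos': array([0.18500313, 0.59648295, 0.22200502]), 'orientation': array([ 3.141294  ,  1.56943759, -1.87185452]), 'wrist_force': array([-0.33823263, -0.0018441 ,  1.10044285]), 'wrist_torque': array([0.01597841, 0.03810601, 0.02507128]), 'finger_gap': 0.996188950557838}
```

View pics/scene0.png

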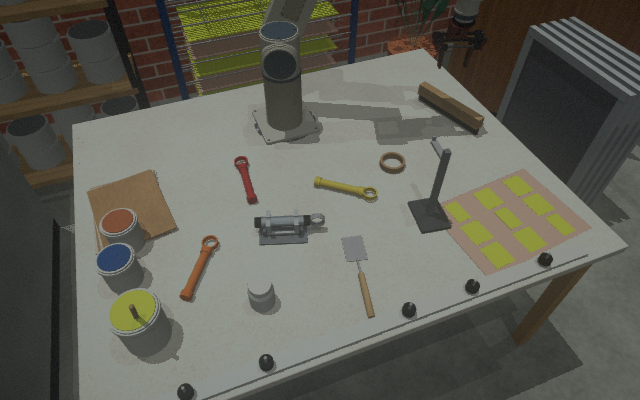

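View pics/top0.png

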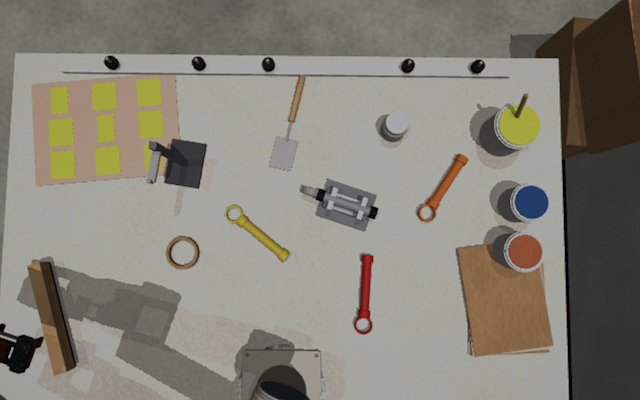

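Candidates for the lamp in the top view are red (366,292), yellow (257,233), orange (442,188), and the clear tube in the grey rack (345,203). By the description it is the one in the rack. I'll check it with close crops.

Run:
```python
import cv2
a=cv2.imread("pics/top0.png"); s=cv2.imread("pics/scene0.png")
cv2.imwrite("pics/c1.png",cv2.resize(a[165:245,290:390],None,fx=7,fy=7,interpolation=cv2.INTER_CUBIC))
cv2.imwrite("pics/c2.png",cv2.resize(s[200:255,240:340],None,fx=7,fy=7,interpolation=cv2.INTER_CUBIC))
cv2.imwrite("pics/c3.png",cv2.resize(a[130:200,140:220],None,fx=8,fy=8,interpolation=cv2.INTER_CUBIC))
cv2.imwrite("pics/c4.png",cv2.resize(s[130:240,400:480],None,fx=5,fy=5,interpolation=cv2.INTER_CUBIC))
```

```text
(no output)
```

View pics/c1.png

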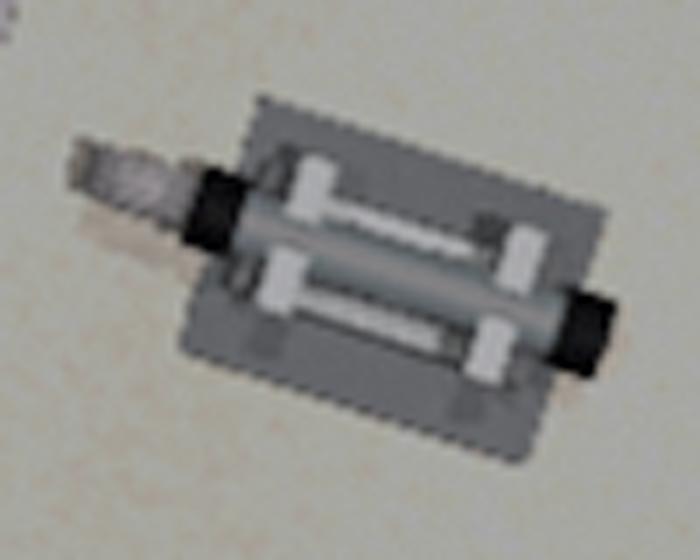

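View pics/c2.png

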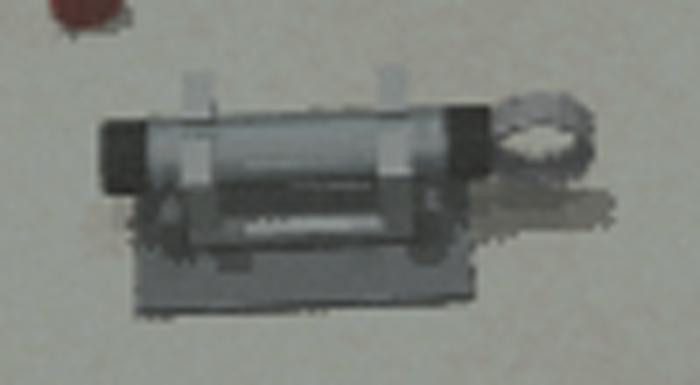

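View pics/c3.png

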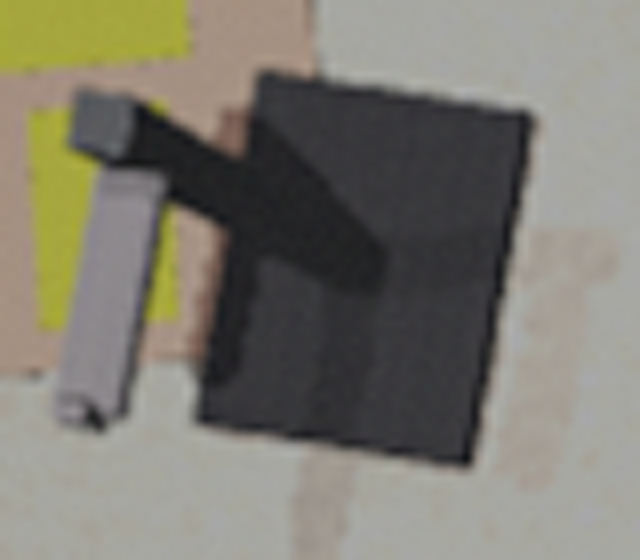

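View pics/c4.png

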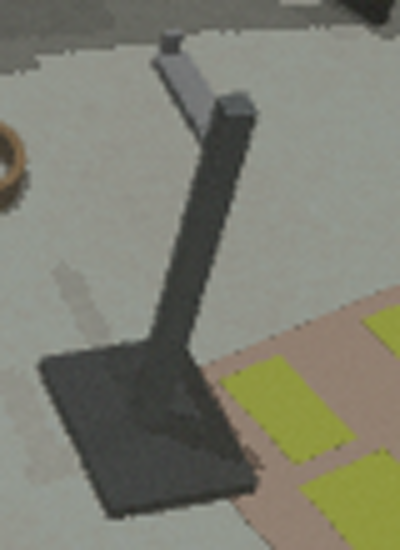

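The crops confirm it: a clear tube with black caps in the grey rack, its steel loop to the left (world +y). The stand's hook points to the image bottom (about world -x). Next I'll measure positions.

```bash
cat > h.py <<'E'
import numpy as np, cv2
from scipy.spatial.transform import Rotation as R
def Rm(o): return R.from_euler('xyz',o).as_matrix()
CAL={"scene":(np.array([[445.2282,0,313.6083],[0,445.2282,196.5341],[0,0,1]]),np.array([1.36060166,-0.38487343,1.12884076]),Rm([0.72662923,0.00684975,1.20774917])),
"top":(np.array([[487.236,0,318.95974],[0,487.236,198.96668],[0,0,1]]),np.array([0.4169443,-0.09785684,1.39274543]),Rm([0.08163921,-0.00174295,-1.56027312]))}
def ray(n,p):
    K,e,O=CAL[n]; d=np.linalg.solve(K,[p[0],p[1],1.]); return e,O@np.array([d[0],-d[1],-d[2]])
def onz(n,p,z):
    e,d=ray(n,p); return e+d*(z-e[2])/d[2]
def proj(n,P):
    K,e,O=CAL[n]; c=O.T@(np.asarray(P)-e); q=K@np.array([c[0],-c[1],-c[2]]); return q[:2]/q[2]
def tri(p1,p2):
    a,u=ray("scene",p1); b,v=ray("top",p2)
    s=np.linalg.lstsq(np.c_[u,-v],b-a,rcond=None)[0]
    A=a+u*s[0];B=b+v*s[1]; return (A+B)/2,np.linalg.norm(A-B)
E
python3 - <<'E'
from h import *
a=cv2.imread("pics/top0.png")
up=lambda pts,f,o:[((x+.5)/f-.5+o[0],(y+.5)/f-.5+o[1]) for x,y in pts]
def show(n,P):
    P=np.array(P); print(n,np.round(P,4).tolist(),"centre",P.mean(0).round(4),"edges",[np.round(np.linalg.norm(P[i]-P[i-1]),4) for i in range(4)])
rk=[onz("top",p,.006) for p in up([(262,97),(605,212),(525,463),(182,350)],7,(290,165))]
show("rack",rk)
e=(rk[0]-rk[1]+rk[3]-rk[2]); print("lamp +y dir yaw",np.degrees(np.arctan2(e[1],e[0])))
st=[onz("top",p,.012) for p in up([(262,75),(530,115),(470,465),(200,425)],8,(140,130))]
show("stand",st)
e=(st[0]-st[3]+st[1]-st[2]); yaw=np.arctan2(e[1],e[0]);print("stand x yaw",np.degrees(yaw))
c=np.mean(st,0); print("stand origin",c-0.055*np.array([np.cos(yaw),np.sin(yaw),0]))
# post tops z=.065 centers
for q in [(315,187),(521,258),(282,281),(489,350)]:
    print("post",onz("top",up([q],7,(290,165))[0],.065).round(4))
for q in [(217,180),(590,330)]: print("cap",onz("top",up([q],7,(290,165))[0],.05).round(4))
# bar: width edges z=.254
for q in [(133,178),(95,395)]: print("bar",onz("top",up([q],8,(140,130))[0],.254).round(4))
print("uprighttop",onz("top",up([(103,125)],8,(140,130))[0],.285).round(4))
# others
print("jar top",onz("top",(397,121),.095),"tape",onz("top",(182,252),.025),"spat",onz("top",(284,153),0),onz("top",(302,77),0.01),"yellow",onz("top",(235,213),0.01),onz("top",(285,257),0.01))
E
```

```text
rack [[0.5897, -0.1215, 0.006], [0.544, -0.262, 0.006], [0.4413, -0.2296, 0.006], [0.4857, -0.0899, 0.006]] centre [ 0.5152 -0.1757  0.006 ] edges [np.float64(0.1087), np.float64(0.1478), np.float64(0.1076), np.float64(0.1466)]
lamp +y dir yaw 72.15815679893745
stand [[0.6983, 0.3237, 0.012], [0.6849, 0.2272, 0.012], [0.5585, 0.2448, 0.012], [0.5718, 0.3413, 0.012]] centre [0.6284 0.2842 0.012 ] edges [np.float64(0.1278), np.float64(0.0975), np.float64(0.1276), np.float64(0.0975)]
stand x yaw -7.939404526013395
stand origin [0.57389654 0.29184562 0.012     ]
post [ 0.5472 -0.1415  0.065 ]
post [ 0.5202 -0.2222  0.065 ]
post [ 0.5102 -0.129   0.065 ]
post [ 0.4841 -0.2098  0.065 ]
cap [ 0.551  -0.1032  0.05  ]
cap [ 0.4931 -0.2509  0.05  ]
bar [0.6178 0.2868 0.254 ]
bar [0.5532 0.2955 0.254 ]
uprighttop [0.6276 0.2855 0.285 ]
jar top [ 0.73727522 -0.30814059  0.095     ] tape [0.37633179 0.28151431 0.025     ] spat [0.66312064 0.00334433 0.        ] [ 0.88527144 -0.04603743  0.01      ] yellow [0.48757434 0.13892519 0.01      ] [ 0.36491132 -0.00505615  0.01      ]
```

```bash
cat >> h.py <<'E'
def rackframe(): 
    a=np.radians(72.16-90); return np.array([np.cos(a),np.sin(a),0]),np.array([-np.sin(a),np.cos(a),0])
RC=np.array([.5153,-.1757,0]); SO=np.array([.574,.2924,0])
def standframe():
    a=np.radians(-7.94); return np.array([np.cos(a),np.sin(a),0]),np.array([-np.sin(a),np.cos(a),0])
def local(s,P):  # shift in cm along tool axes to reach world P (TCP)
    T=Rm(s["orientation"]); return (T.T@(np.asarray(P)-s["eef_pos"])*100).round(2)
def rep(s):
    T=Rm(s["orientation"]); print("t",s["clock"],"tcp",s["eef_pos"].round(4),"gap",round(s["finger_gap"],3),"F",s["wrist_force"].round(2),"tau",s["wrist_torque"].round(2))
    print("tool x,y,z axes",T.T.round(3).tolist(),"zyaw",np.degrees(np.arctan2(T[1,2],T[0,2])).round(2),"q",s["qpos"].round(3))
E
python3 - <<'E'
from h import *
from plant import manip
s=manip.sense(); rep(s)
for z in (.222,.12,.026): print(z,local(s,RC+[0,0,z]))
E
```

```text
t 0.1 tcp [0.185  0.5965 0.222 ] gap 0.996 F [-0.34 -0.    1.1 ] tau [0.02 0.04 0.03]
tool x,y,z axes [[-0.0, -0.001, -1.0], [-0.955, 0.296, 0.0], [0.296, 0.955, -0.001]] zyaw 72.77 q [ 1.251  0.424  1.631 -0.     1.089 -0.019]
0.222 [  0.09 -54.42 -63.97]
0.12 [ 10.29 -54.42 -63.95]
0.026 [ 19.69 -54.42 -63.94]
```

send_rows([
  [[1, 0, -54.4, -64, 1.58], [1, 0, -54.4, -64, 1.58], [1, 0, -54.4, -64, 1.58], [1, 0, -54.4, -64, 1.58], [1, 0, -54.4, -64, 1.58], [1, 0, -54.4, -64, 1.58], [1, 0, -54.4, -64, 1.58], [1, 0, -54.4, -64, 1.58], [1, 0, -54.4, -64, 1.58], [1, 0, -54.4, -64, 1.58], [1, 0, -54.4, -64, 1.58], [1, 0, -54.4, -64, 1.58]],
], force=15)

```text
clock: 1.3
eef_pos: [0.4209, 0.043, 0.2229]
orientation: [-1.421, 1.57, -1.734]
wrist_force: [0.6, 0.1, 0.1]
finger_gap: 1.002
```

Run:
```python
from h import *
from plant import manip
s=manip.sense(); rep(s)
for z in (.222,.12,.026): print(z,local(s,RC+[0,0,z]))
```

```text
t 1.3 tcp [0.4209 0.043  0.2229] gap 1.002 F [0.56 0.14 0.05] tau [-0.02  0.03 -0.06]
tool x,y,z axes [[-0.0, -0.001, -1.0], [0.307, 0.952, -0.001], [0.952, -0.307, 0.0]] zyaw -17.9 q [ 7.500e-02  1.200e-01  2.054e+00 -1.000e-03  9.680e-01  3.880e-01]
0.222 [  0.11 -17.91  15.71]
0.12 [ 10.31 -17.9   15.71]
0.026 [ 19.71 -17.89  15.71]
```

send_rows([
  [[1, 0, -17.9, 15.7, 0], [1, 0, -17.9, 15.7, 0], [1, 0, -17.9, 15.7, 0], [1, 0, -17.9, 15.7, 0], [1, 3, -17.9, 15.7, 0], [1, 6, -17.9, 15.7, 0], [1, 9, -17.9, 15.7, 0], [1, 9, -17.9, 15.7, 0], [1, 9, -17.9, 15.7, 0]],
])

```text
clock: 2.2
eef_pos: [0.515, -0.1755, 0.1331]
orientation: [-2.426, 1.569, -2.738]
wrist_force: [0.8, 0.8, -0.3]
finger_gap: 1.004
```

Run:
```python
from h import *
from plant import manip,cams
s=manip.sense(); rep(s)
for n,r in(("scene",(170,270,220,360)),("top",(150,260,270,410))):
    c=cams.camera(n)["image"][r[0]:r[1],r[2]:r[3],::-1]; cv2.imwrite(f"pics/a_{n}.png",cv2.resize(c,None,fx=5,fy=5,interpolation=cv2.INTER_CUBIC))
s=manip.sense(); rep(s)
for z in (.08,.026): print(z,local(s,RC+[0,0,z]))
```

```text
t 2.2 tcp [ 0.515  -0.1755  0.1331] gap 1.004 F [ 0.81  0.84 -0.31] tau [-0.    0.07 -0.03]
tool x,y,z axes [[-0.002, -0.001, -1.0], [0.307, 0.952, -0.001], [0.952, -0.307, -0.001]] zyaw -17.89 q [-0.35   0.431  1.871 -0.002  0.841 -0.036]
t 2.3 tcp [ 0.5162 -0.1757  0.1346] gap 1.002 F [ 0.71  0.1  -0.3 ] tau [-0.01  0.11  0.04]
tool x,y,z axes [[0.002, -0.002, -1.0], [0.307, 0.952, -0.001], [0.952, -0.307, 0.002]] zyaw -17.87 q [-0.349  0.428  1.87  -0.002  0.841 -0.036]
0.08 [ 5.46 -0.02 -0.1 ]
0.026 [ 1.086e+01 -1.000e-02 -1.100e-01]
```

View pics/a_scene.png

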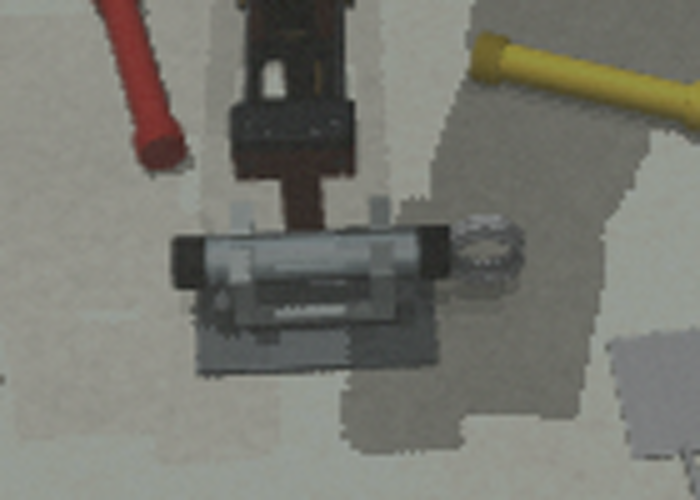

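View pics/a_top.png

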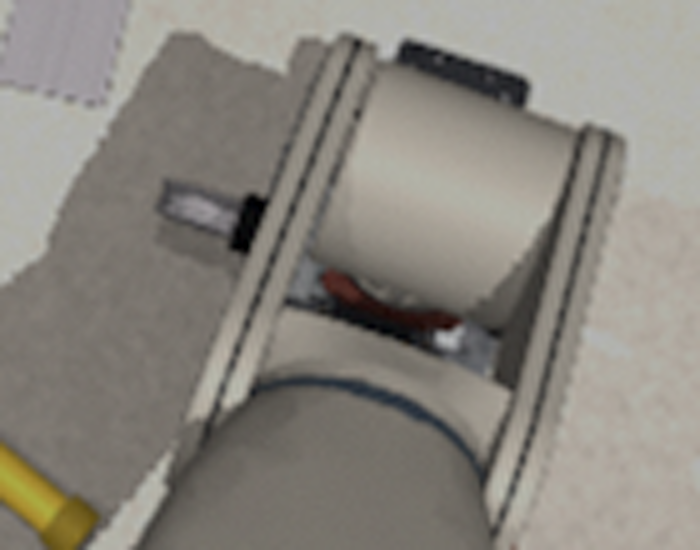

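send_rows([
  [[1, 3, 0, -0.1, 0], [1, 5.5, 0, -0.1, 0], [1, 7.5, 0, -0.1, 0], [1, 9, 0, -0.1, 0], [1, 10.2, 0, -0.1, 0], [1, 10.8, 0, -0.1, 0], [1, 10.8, 0, -0.1, 0], [1, 10.8, 0, -0.1, 0], [1, 10.8, 0, -0.1, 0]],
])

```text
clock: 3.2
eef_pos: [0.516, -0.1758, 0.0273]
orientation: [-0.34, 1.567, -0.652]
wrist_force: [-0.2, -0.8, 0.1]
finger_gap: 1.001
```

Run:
```python
from h import *
from plant import manip,cams
c=cams.camera("scene")["image"][170:270,220:360,::-1]; cv2.imwrite(f"pics/b_scene.png",cv2.resize(c,None,fx=5,fy=5,interpolation=cv2.INTER_CUBIC))
s=manip.sense(); rep(s)
for z in (.026,): print(z,local(s,RC+[0,0,z]))
```

```text
t 3.25 tcp [ 0.516  -0.1759  0.0273] gap 1.0 F [0.34 0.22 0.36] tau [-0.03  0.12  0.02]
tool x,y,z axes [[0.003, -0.002, -1.0], [0.307, 0.952, -0.001], [0.952, -0.307, 0.004]] zyaw -17.88 q [-0.35   0.608  1.905 -0.002  0.625 -0.036]
0.026 [ 0.13 -0.01 -0.07]
```

View pics/b_scene.png

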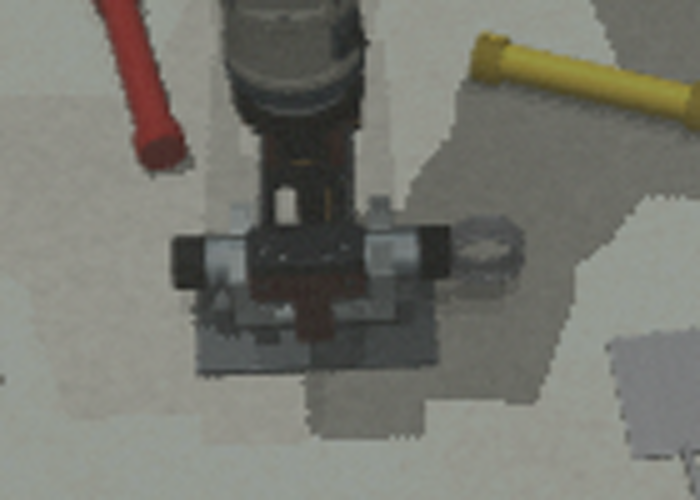

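The fingers straddle the lamp mid-length, between the prongs (finger at crop (320,310)). I'll close gently.

send_rows([
  [[0.27, 0, 0, 0, 0], [0.27, 0, 0, 0, 0], [0.27, 0, 0, 0, 0], [0.27, 0, 0, 0, 0], [0.27, 0, 0, 0, 0], [0.27, 0, 0, 0, 0], [0.27, 0, 0, 0, 0]],
], force=6)

```text
clock: 3.95
eef_pos: [0.5159, -0.1758, 0.0272]
orientation: [-0.352, 1.567, -0.664]
wrist_force: [0.2, 0.2, -0.4]
finger_gap: 0.405
```

Run:
```python
from h import *
from plant import manip
s=manip.sense(); rep(s)
```

```text
t 3.95 tcp [ 0.5159 -0.1758  0.0272] gap 0.405 F [ 0.22  0.22 -0.38] tau [-0.02  0.07  0.02]
tool x,y,z axes [[0.003, -0.002, -1.0], [0.307, 0.952, -0.001], [0.952, -0.307, 0.004]] zyaw -17.88 q [-0.35   0.608  1.906 -0.002  0.625 -0.036]
```

send_rows([
  [[0.2, 0, 0, 0, 0], [0.2, 0, 0, 0, 0], [0.2, 0, 0, 0, 0], [0.2, 0, 0, 0, 0]],
], force=6)

```text
clock: 4.35
eef_pos: [0.5159, -0.1758, 0.0272]
orientation: [-0.361, 1.567, -0.673]
wrist_force: [0.1, -0.0, -0.5]
finger_gap: 0.293
```

Run:
```python
from h import *
from plant import manip
s=manip.sense(); rep(s)
```

```text
t 4.35 tcp [ 0.5159 -0.1758  0.0272] gap 0.293 F [ 0.08 -0.01 -0.48] tau [-0.06  0.15  0.02]
tool x,y,z axes [[0.003, -0.002, -1.0], [0.307, 0.952, -0.001], [0.952, -0.307, 0.003]] zyaw -17.88 q [-0.35   0.608  1.906 -0.002  0.625 -0.036]
```

Gripped (gap 0.293, 26 mm). Now I'll firm the grip and feel toward rack +x, 3 mm slowly.

send_rows([
  [[0.2, 0, 0, 0, 0], [0.2, 0, 0, 0, 0], [0.2, -0.05, 0, 0, 0], [0.2, -0.05, 0, 0.1, 0], [0.2, -0.05, 0, 0.2, 0], [0.2, -0.05, 0, 0.25, 0], [0.2, -0.05, 0, 0.3, 0], [0.2, -0.05, 0, 0.3, 0], [0.2, -0.05, 0, 0.3, 0]],
], force=15)

```text
clock: 5.25
eef_pos: [0.5186, -0.1767, 0.0277]
orientation: [-0.387, 1.567, -0.699]
wrist_force: [-0.5, -1.0, -0.2]
finger_gap: 0.289
```

Run:
```python
from h import *
from plant import manip
s=manip.sense(); rep(s); print("F along rack x",s["wrist_force"]@rackframe()[0], "pos",(s["eef_pos"]-RC)@rackframe()[0])
```

```text
t 5.25 tcp [ 0.5186 -0.1767  0.0277] gap 0.289 F [-0.46 -1.   -0.21] tau [-0.02  0.18 -0.  ]
tool x,y,z axes [[0.003, -0.002, -1.0], [0.307, 0.952, -0.001], [0.952, -0.307, 0.003]] zyaw -17.88 q [-0.349  0.61   1.899 -0.002  0.63  -0.036]
F along rack x -0.13515165098775295 pos 0.0034301517432686777
```

send_rows([
  [[0.2, 0, 0, 0.1, 0], [0.2, 0, 0, 0.2, 0], [0.2, 0, 0, 0.3, 0], [0.2, 0, 0, 0.3, 0], [0.2, 0, 0, 0.3, 0]],
])

```text
clock: 5.75
eef_pos: [0.5213, -0.1775, 0.0276]
orientation: [-0.442, 1.568, -0.754]
wrist_force: [-1.5, 0.2, 0.2]
finger_gap: 0.294
```

Run:
```python
from h import *
from plant import manip,cams
s=manip.sense(); rep(s); print("F along rack x",s["wrist_force"]@rackframe()[0], "pos",(s["eef_pos"]-RC)@rackframe()[0])
c=cams.camera("scene")["image"][170:270,220:360,::-1]; cv2.imwrite(f"pics/d_scene.png",cv2.resize(c,None,fx=5,fy=5,interpolation=cv2.INTER_CUBIC))
```

```text
t 5.75 tcp [ 0.5213 -0.1775  0.0276] gap 0.294 F [-1.48  0.16  0.19] tau [0.08 0.34 0.01]
tool x,y,z axes [[0.002, -0.002, -1.0], [0.307, 0.952, -0.001], [0.952, -0.307, 0.003]] zyaw -17.87 q [-0.349  0.612  1.892 -0.002  0.634 -0.036]
F along rack x -1.4616754721352128 pos 0.00623803651346358
```

View pics/d_scene.png

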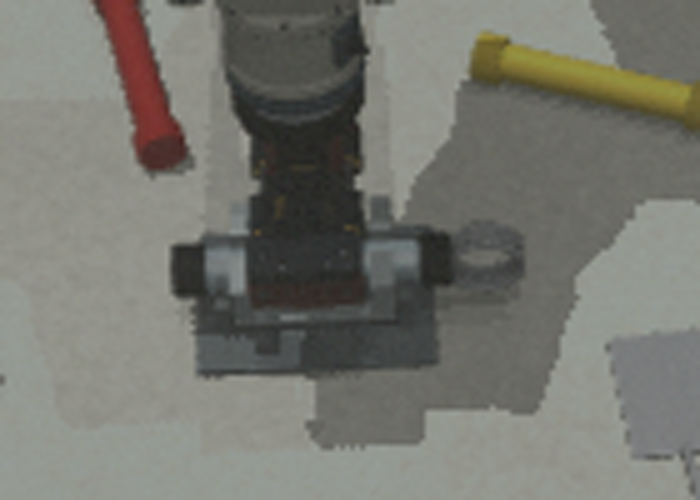

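Force −1.5 N after 5.7 mm matches about 0.4 N/mm, so the +x post is the sprung one. I'll continue to about 16.5 mm.

send_rows([
  [[0.2, 0, 0, 0.2, 0], [0.2, 0, 0, 0.4, 0], [0.2, 0, 0, 0.6, 0], [0.2, 0, 0, 0.8, 0], [0.2, 0, 0, 1.0, 0], [0.2, 0, 0, 1.1, 0], [0.2, 0, 0, 1.1, 0], [0.2, 0, 0, 1.1, 0]],
], force=20)

```text
clock: 6.6
eef_pos: [0.5282, -0.1797, 0.0271]
orientation: [-2.911, 1.566, 3.06]
wrist_force: [-11.6, 4.2, 6.3]
finger_gap: 0.29
```

Run:
```python
from h import *
from plant import manip,cams
s=manip.sense(); rep(s); print("F along rack x",s["wrist_force"]@rackframe()[0], "pos",(s["eef_pos"]-RC)@rackframe()[0])
c=cams.camera("scene")["image"][170:270,220:360,::-1]; cv2.imwrite(f"pics/e_scene.png",cv2.resize(c,None,fx=5,fy=5,interpolation=cv2.INTER_CUBIC))
```

```text
t 6.6 tcp [ 0.5282 -0.1797  0.0271] gap 0.29 F [-11.61   4.24   6.26] tau [ 0.48  2.12 -0.  ]
tool x,y,z axes [[-0.005, 0.0, -1.0], [0.307, 0.952, -0.001], [0.952, -0.307, -0.005]] zyaw -17.87 q [-0.349  0.622  1.871 -0.002  0.653 -0.035]
F along rack x -12.351132394830293 pos 0.013520901033730739
```

View pics/e_scene.png

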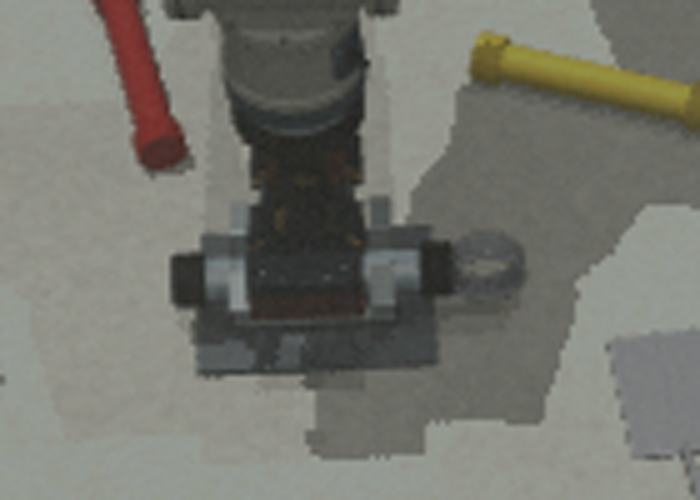

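send_rows([
  [[0.2, 0, 0, 0, 0], [0.2, 0, 0, 0, 0], [0.2, 0, 0, 0, 0]],
])

```text
clock: 6.95
eef_pos: [0.5277, -0.1796, 0.0272]
orientation: [-2.964, 1.564, 3.008]
wrist_force: [-5.7, 2.4, 3.6]
finger_gap: 0.295
```

Run:
```python
from h import *
from plant import manip,cams
s=manip.sense(); rep(s); print("F along rack x",s["wrist_force"]@rackframe()[0], "pos",(s["eef_pos"]-RC)@rackframe()[0])
c=cams.camera("scene")["image"][200:250,245:330,::-1]; cv2.imwrite(f"pics/f_scene.png",cv2.resize(c,None,fx=9,fy=9,interpolation=cv2.INTER_CUBIC))
```

```text
t 6.95 tcp [ 0.5277 -0.1796  0.0272] gap 0.295 F [-5.73  2.39  3.65] tau [ 0.17  1.03 -0.09]
tool x,y,z axes [[-0.006, 0.001, -1.0], [0.307, 0.952, -0.001], [0.952, -0.307, -0.006]] zyaw -17.87 q [-0.349  0.622  1.871 -0.002  0.655 -0.035]
F along rack x -6.188766280670097 pos 0.01296637473844235
```

View pics/f_scene.png

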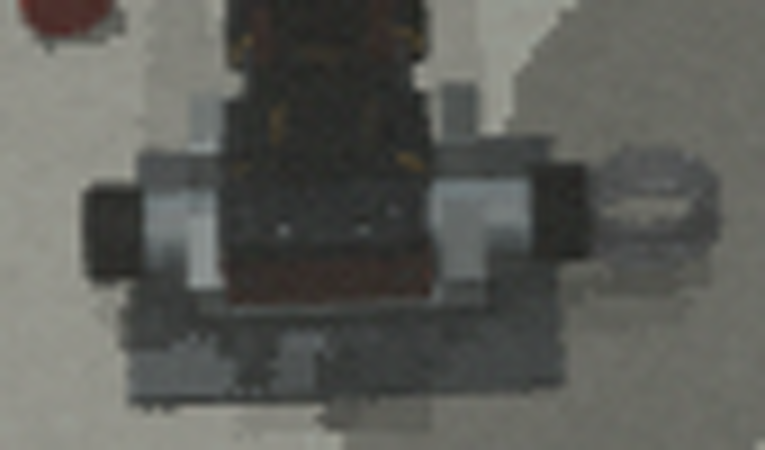

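send_rows([
  [[0.2, -0.05, 0, 0.1, 0], [0.2, -0.05, 0, 0.2, 0], [0.2, -0.05, 0, 0.3, 0], [0.2, -0.05, 0, 0.4, 0], [0.2, -0.05, 0, 0.4, 0], [0.2, -0.05, 0, 0.4, 0], [0.2, -0.05, 0, 0.4, 0]],
])

```text
clock: 7.7
eef_pos: [0.529, -0.18, 0.0271]
orientation: [-3.053, 1.559, 2.918]
wrist_force: [-9.8, 2.9, 3.6]
finger_gap: 0.29
```

Run:
```python
from h import *
from plant import manip,cams
s=manip.sense(); rep(s); print("F along rack x",s["wrist_force"]@rackframe()[0], "pos",(s["eef_pos"]-RC)@rackframe()[0])
c=cams.camera("scene")["image"][200:250,245:330,::-1]; cv2.imwrite(f"pics/g_scene.png",cv2.resize(c,None,fx=9,fy=9,interpolation=cv2.INTER_CUBIC))
```

```text
t 7.7 tcp [ 0.529  -0.18    0.0271] gap 0.29 F [-9.81  2.94  3.6 ] tau [ 0.37  1.77 -0.01]
tool x,y,z axes [[-0.011, 0.003, -1.0], [0.307, 0.952, -0.001], [0.952, -0.307, -0.012]] zyaw -17.87 q [-0.348  0.625  1.864 -0.002  0.664 -0.035]
F along rack x -10.233777032104932 pos 0.014383250457427896
```

View pics/g_scene.png

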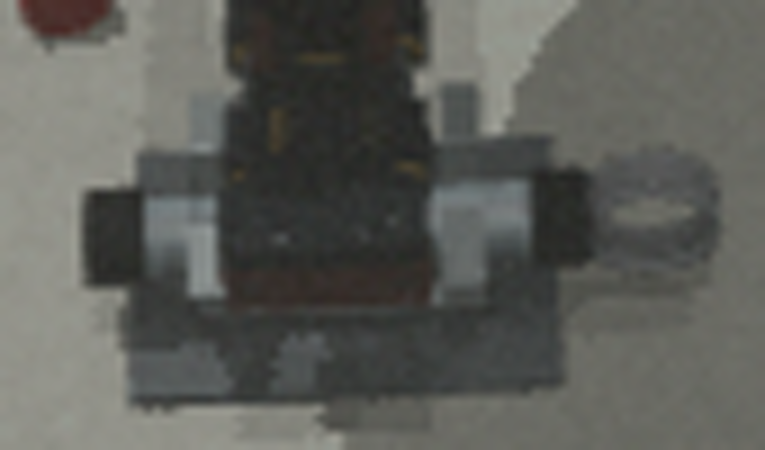

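The lamp is 14.4 mm over, so its edge is well clear of the rigid lip, and forces are modest. I'll start a slow lift while keeping the sideways push.

send_rows([
  [[0.2, 0, 0, 0.2, 0], [0.2, -0.1, 0, 0.3, 0], [0.2, -0.2, 0, 0.3, 0], [0.2, -0.3, 0, 0.3, 0], [0.2, -0.4, 0, 0.3, 0], [0.2, -0.4, 0, 0.3, 0]],
])

```text
clock: 8.35
eef_pos: [0.5305, -0.1804, 0.0304]
orientation: [-3.08, 1.556, 2.891]
wrist_force: [-6.9, 1.3, -3.0]
finger_gap: 0.291
```

Run:
```python
from h import *
from plant import manip,cams
s=manip.sense(); rep(s); print("F along rack x",s["wrist_force"]@rackframe()[0], "pos",(s["eef_pos"]-RC)@rackframe()[0])
c=cams.camera("scene")["image"][200:250,245:330,::-1]; cv2.imwrite(f"pics/i_scene.png",cv2.resize(c,None,fx=9,fy=9,interpolation=cv2.INTER_CUBIC))
```

```text
t 8.35 tcp [ 0.5305 -0.1804  0.0304] gap 0.291 F [-6.93  1.29 -3.  ] tau [ 0.19  1.02 -0.06]
tool x,y,z axes [[-0.014, 0.004, -1.0], [0.307, 0.952, -0.001], [0.952, -0.307, -0.015]] zyaw -17.87 q [-0.348  0.622  1.858 -0.002  0.677 -0.035]
F along rack x -6.992112606870915 pos 0.015948661588044293
```

View pics/i_scene.png

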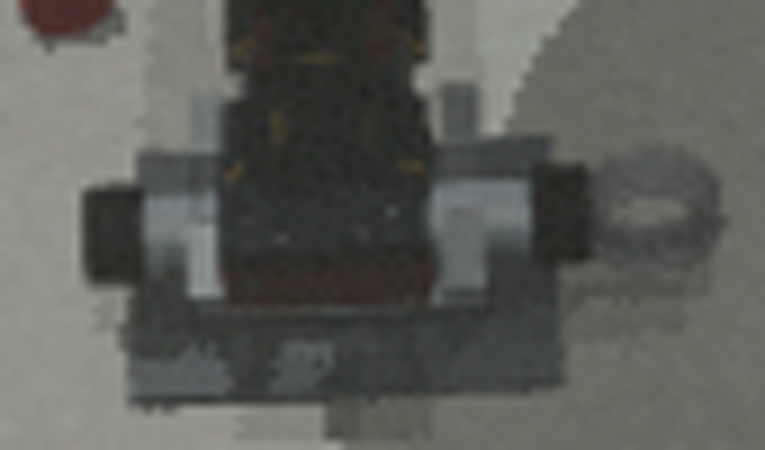

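send_rows([
  [[0.2, -0.1, 0, 0.2, 0], [0.2, -0.3, 0, 0.2, 0], [0.2, -0.5, 0, 0.2, 0], [0.2, -0.7, 0, 0.2, 0], [0.2, -0.9, 0, 0.2, 0], [0.2, -1.0, 0, 0.2, 0]],
])

```text
clock: 9.0
eef_pos: [0.5289, -0.1798, 0.0374]
orientation: [-3.11, 1.548, 2.861]
wrist_force: [-4.6, 1.3, -20.3]
finger_gap: 0.292
```

Run:
```python
from h import *
from plant import manip,cams
s=manip.sense(); rep(s); print("F along rack x",s["wrist_force"]@rackframe()[0], "pos",(s["eef_pos"]-RC)@rackframe()[0])
c=cams.camera("scene")["image"][200:250,245:330,::-1]; cv2.imwrite(f"pics/j_scene.png",cv2.resize(c,None,fx=9,fy=9,interpolation=cv2.INTER_CUBIC))
```

```text
t 9.0 tcp [ 0.5289 -0.1798  0.0374] gap 0.292 F [ -4.59   1.3  -20.31] tau [ 0.08  1.   -0.02]
tool x,y,z axes [[-0.022, 0.006, -1.0], [0.307, 0.952, -0.001], [0.952, -0.307, -0.023]] zyaw -17.86 q [-0.348  0.611  1.855 -0.002  0.699 -0.034]
F along rack x -4.766297626981691 pos 0.014142904196808385
```

View pics/j_scene.png

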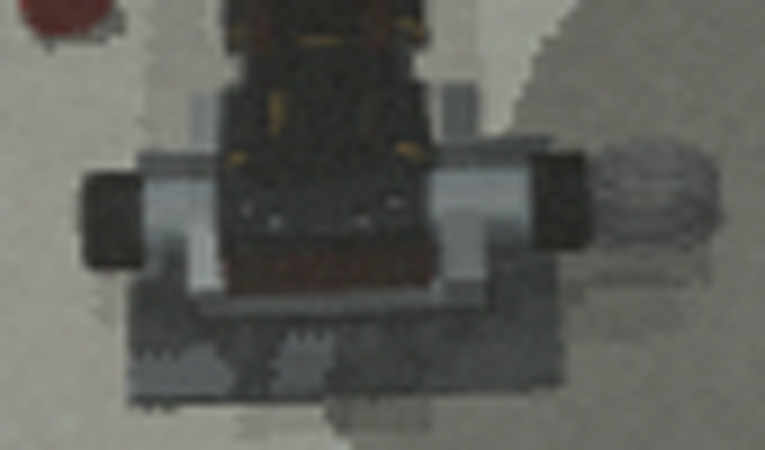

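The sprung lip still overlaps the lamp's outer side: 20 N pull-down, and the lamp is rolling in the grip. I'll ease down, push further outward, then lift.

send_rows([
  [[0.2, 0.1, 0, 0.0, 0], [0.2, 0.3, 0, 0.1, 0], [0.2, 0.4, 0, 0.2, 0], [0.2, 0.4, 0, 0.4, 0], [0.2, 0.4, 0, 0.55, 0], [0.2, 0.4, 0, 0.7, 0], [0.2, 0.4, 0, 0.7, 0], [0.2, 0.4, 0, 0.7, 0]],
], force=25)

```text
clock: 9.85
eef_pos: [0.5345, -0.1816, 0.0331]
orientation: [-3.115, 1.546, 2.857]
wrist_force: [-6.9, 1.9, -1.1]
finger_gap: 0.288
```

Run:
```python
from h import *
from plant import manip,cams
s=manip.sense(); rep(s); print("F along rack x",s["wrist_force"]@rackframe()[0], "pos",(s["eef_pos"]-RC)@rackframe()[0])
c=cams.camera("scene")["image"][200:250,245:330,::-1]; cv2.imwrite(f"pics/k_scene.png",cv2.resize(c,None,fx=9,fy=9,interpolation=cv2.INTER_CUBIC))
```

```text
t 9.85 tcp [ 0.5345 -0.1816  0.0331] gap 0.288 F [-6.89  1.87 -1.11] tau [0.31 1.18 0.05]
tool x,y,z axes [[-0.024, 0.007, -1.0], [0.307, 0.952, -0.001], [0.951, -0.307, -0.025]] zyaw -17.87 q [-0.348  0.624  1.841 -0.002  0.702 -0.034]
F along rack x -7.134687189052969 pos 0.02010054162783816
```

View pics/k_scene.png

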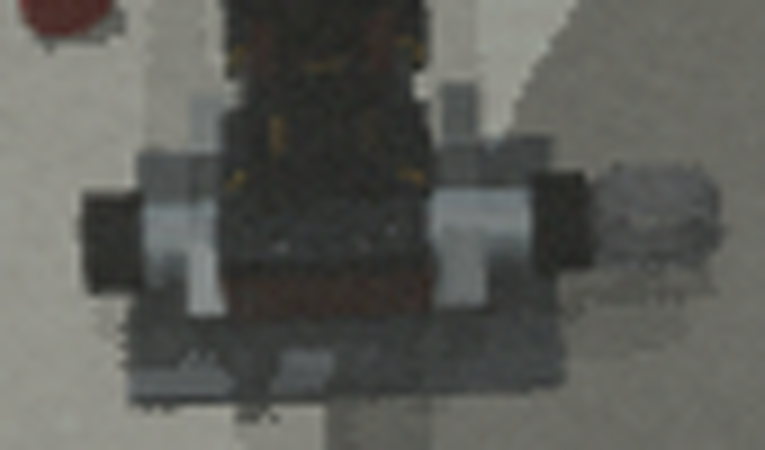

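send_rows([
  [[0.2, -0.2, 0, 0.15, 0], [0.2, -0.4, 0, 0.2, 0], [0.2, -0.6, 0, 0.2, 0], [0.2, -0.8, 0, 0.2, 0], [0.2, -1.0, 0, 0.2, 0], [0.2, -1.0, 0, 0.2, 0]],
])

```text
clock: 10.5
eef_pos: [0.5318, -0.1806, 0.0398]
orientation: [-3.129, 1.535, 2.843]
wrist_force: [-7.6, 1.3, -22.1]
finger_gap: 0.288
```

Run:
```python
from h import *
from plant import manip,cams
s=manip.sense(); rep(s); print("F along rack x",s["wrist_force"]@rackframe()[0], "pos",(s["eef_pos"]-RC)@rackframe()[0])
c=cams.camera("scene")["image"][200:250,245:330,::-1]; cv2.imwrite(f"pics/l_scene.png",cv2.resize(c,None,fx=9,fy=9,interpolation=cv2.INTER_CUBIC))
```

```text
t 10.5 tcp [ 0.5318 -0.1806  0.0398] gap 0.288 F [ -7.57   1.25 -22.13] tau [ 0.25  1.37 -0.01]
tool x,y,z axes [[-0.034, 0.011, -0.999], [0.307, 0.952, -0.0], [0.951, -0.307, -0.036]] zyaw -17.86 q [-0.348  0.613  1.839 -0.003  0.725 -0.034]
F along rack x -7.591162354466333 pos 0.01718065985119353
```

View pics/l_scene.png

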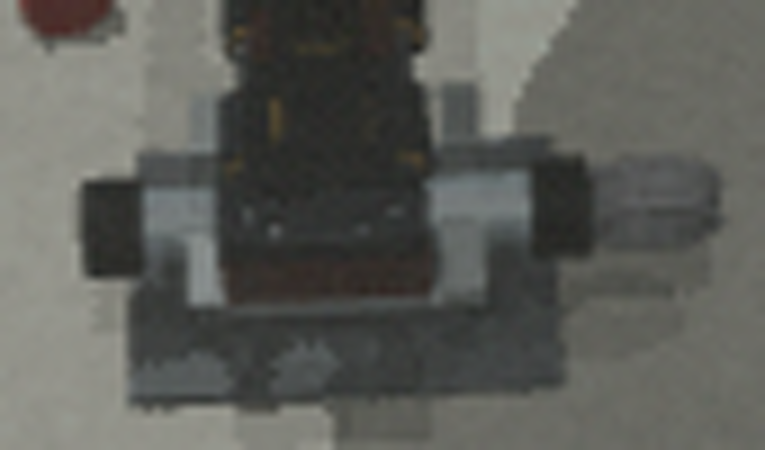

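send_rows([
  [[0.2, 0.2, 0, 0.1, 0], [0.2, 0.4, 0, 0.3, 0], [0.2, 0.6, 0, 0.5, 0], [0.2, 0.6, 0, 0.7, 0], [0.2, 0.6, 0, 0.9, 0], [0.2, 0.6, 0, 1.1, 0], [0.2, 0.6, 0, 1.2, 0], [0.2, 0.6, 0, 1.2, 0]],
])

```text
clock: 11.35
eef_pos: [0.5406, -0.1834, 0.0328]
orientation: [-3.132, 1.529, 2.839]
wrist_force: [-10.7, 2.9, -0.5]
finger_gap: 0.287
```

Run:
```python
from h import *
from plant import manip,cams
s=manip.sense(); rep(s); print("F along rack x",s["wrist_force"]@rackframe()[0], "pos",(s["eef_pos"]-RC)@rackframe()[0])
c=cams.camera("scene")["image"][200:250,245:330,::-1]; cv2.imwrite(f"pics/m_scene.png",cv2.resize(c,None,fx=9,fy=9,interpolation=cv2.INTER_CUBIC))
```

```text
t 11.35 tcp [ 0.5406 -0.1834  0.0328] gap 0.287 F [-10.71   2.91  -0.45] tau [0.45 1.88 0.06]
tool x,y,z axes [[-0.04, 0.012, -0.999], [0.307, 0.952, -0.0], [0.951, -0.306, -0.041]] zyaw -17.86 q [-0.347  0.636  1.815 -0.003  0.732 -0.033]
F along rack x -11.089124498440167 pos 0.026417954004398114
```

View pics/m_scene.png

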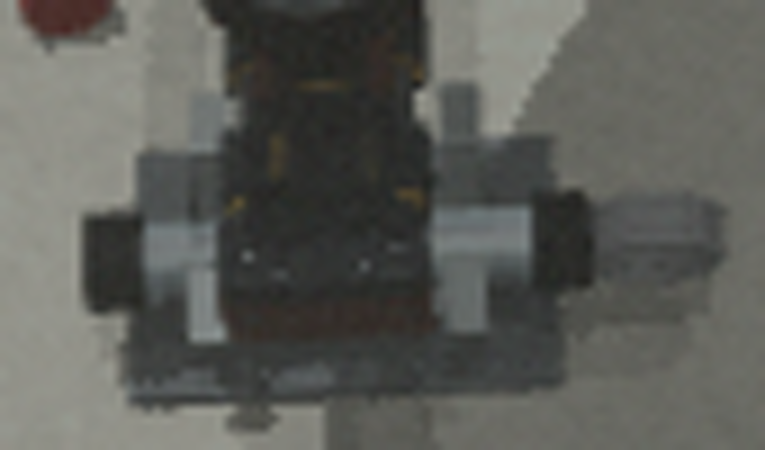

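send_rows([
  [[0.2, -0.2, 0, 0.2, 0], [0.2, -0.5, 0, 0.2, 0], [0.2, -0.8, 0, 0.2, 0], [0.2, -1.1, 0, 0.2, 0], [0.2, -1.3, 0, 0.2, 0], [0.2, -1.3, 0, 0.2, 0]],
])

```text
clock: 12.0
eef_pos: [0.5371, -0.1822, 0.0424]
orientation: [-3.139, 1.517, 2.832]
wrist_force: [-10.8, 3.2, -20.0]
finger_gap: 0.286
```

Run:
```python
from h import *
from plant import manip,cams
s=manip.sense(); rep(s); print("F along rack x",s["wrist_force"]@rackframe()[0], "pos",(s["eef_pos"]-RC)@rackframe()[0])
c=cams.camera("scene")["image"][200:250,245:330,::-1]; cv2.imwrite(f"pics/n_scene.png",cv2.resize(c,None,fx=9,fy=9,interpolation=cv2.INTER_CUBIC))
```

```text
t 12.0 tcp [ 0.5371 -0.1822  0.0424] gap 0.286 F [-10.82   3.15 -19.95] tau [0.39 1.94 0.02]
tool x,y,z axes [[-0.052, 0.016, -0.999], [0.307, 0.952, -0.0], [0.95, -0.306, -0.054]] zyaw -17.85 q [-0.347  0.621  1.813 -0.003  0.762 -0.033]
F along rack x -11.264376295392509 pos 0.02272711361498739
```

View pics/n_scene.png

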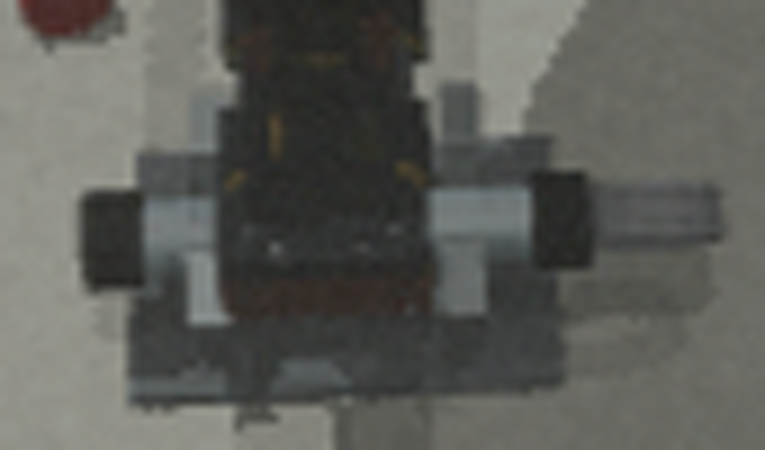

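Run:
```python
from h import *
from plant import manip,cams
X,Y=rackframe()
im={n:cams.camera(n)["image"][:,:,::-1].copy() for n in ("top","scene")}
cv2.imwrite("pics/o_top.png",cv2.resize(im["top"][150:240,280:400],None,fx=6,fy=6,interpolation=cv2.INTER_CUBIC))
cv2.imwrite("pics/o_scene.png",cv2.resize(im["scene"][195:255,235:335],None,fx=7,fy=7,interpolation=cv2.INTER_CUBIC))
for s,z in ((0,.045),(.0227,.045),(.0227,.052),(.0227,.060)):
    for yy in (-.086,.086,.127):
        P=RC+X*s+Y*yy+[0,0,z]; a=proj("scene",P);b=proj("top",P)
        print(s,z,yy,"scene crop",((a-[235,195])*7).round(),"top crop",((b-[280,150])*6).round())
```

```text
0 0.045 -0.086 scene crop [137. 187.] top crop [576. 380.]
0 0.045 0.086 scene crop [525. 169.] top crop [223. 263.]
0 0.045 0.127 scene crop [617. 165.] top crop [139. 235.]
0.0227 0.045 -0.086 scene crop [136. 227.] top crop [591. 334.]
0.0227 0.045 0.086 scene crop [527. 210.] top crop [238. 216.]
0.0227 0.045 0.127 scene crop [620. 206.] top crop [154. 189.]
0.0227 0.052 -0.086 scene crop [134. 218.] top crop [593. 333.]
0.0227 0.052 0.086 scene crop [527. 200.] top crop [238. 215.]
0.0227 0.052 0.127 scene crop [620. 196.] top crop [154. 187.]
0.0227 0.06 -0.086 scene crop [132. 206.] top crop [595. 331.]
0.0227 0.06 0.086 scene crop [527. 189.] top crop [238. 213.]
0.0227 0.06 0.127 scene crop [620. 184.] top crop [154. 185.]
```

View pics/o_top.png

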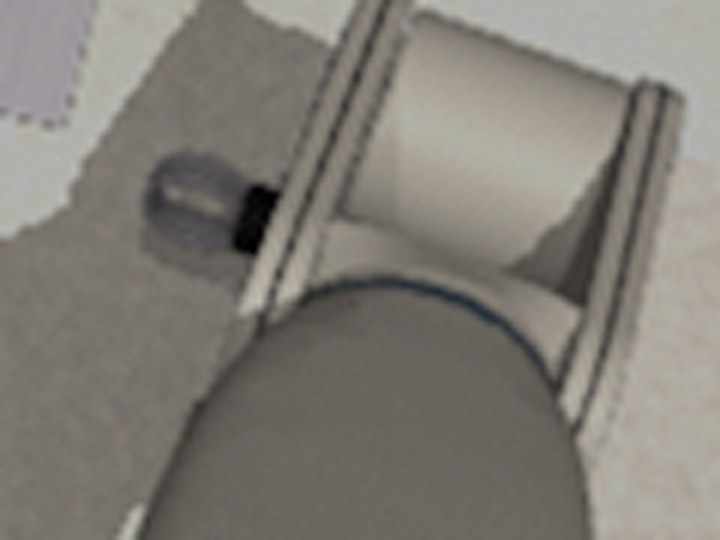

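View pics/o_scene.png

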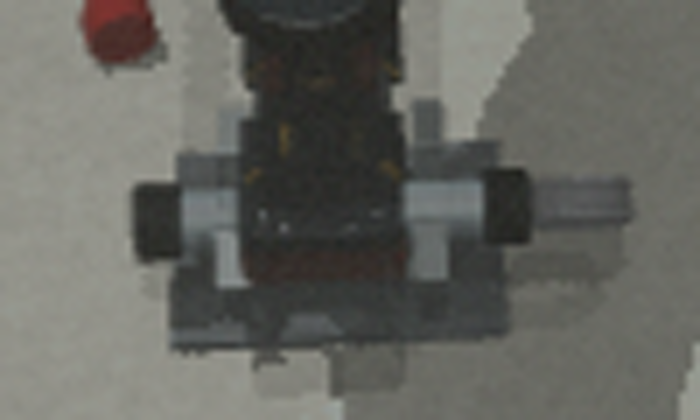

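The lamp sits at z ≈ 0.049 while the TCP rose 15 mm, so it slipped down and rolled about 45° in the pads. A big lean only raises the lip's resistance. I'll loosen the grip, go back down, and let it roll back inward on the saddles.

send_rows([
  [[0.2, 0.2, 0, 0, 0], [0.2, 0.6, 0, 0, 0], [0.2, 1.0, 0, 0, 0], [0.2, 1.5, 0, 0, 0], [0.2, 1.5, 0, -0.4, 0], [0.2, 1.5, 0, -0.8, 0], [0.2, 1.5, 0, -1.2, 0], [0.2, 1.5, 0, -1.6, 0], [0.2, 1.5, 0, -1.8, 0], [0.2, 1.5, 0, -1.8, 0]],
], force=4)

```text
clock: 13.15
eef_pos: [0.5199, -0.1767, 0.0287]
orientation: [-3.138, 1.518, 2.834]
wrist_force: [-1.6, -0.1, -0.5]
finger_gap: 0.292
```

```bash
cat > look.py <<'E'
import sys
from h import *
from plant import manip,cams
t=sys.argv[1]; X,Y=rackframe()
im={n:cams.camera(n)["image"][:,:,::-1].copy() for n in ("top","scene")}
a=cv2.resize(im["top"][150:240,280:380],None,fx=5,fy=5,interpolation=cv2.INTER_CUBIC)
b=cv2.resize(im["scene"][195:255,235:335],None,fx=7,fy=7,interpolation=cv2.INTER_CUBIC)
w=np.zeros((a.shape[0]*0+450,800,3),np.uint8)
a=a[:450,:300]; b=cv2.resize(b,(500,300)); w[:,:300]=a; w[:300,300:]=b
cv2.imwrite(f"pics/{t}.png",w)
s=manip.sense(); rep(s); print("Frackx",round(s["wrist_force"]@X,2),"s mm",round((s["eef_pos"]-RC)@X*1e3,2))
E
python3 look.py p
```

```text
t 13.25 tcp [ 0.52   -0.1767  0.0285] gap 0.295 F [-2.03  0.11  0.75] tau [-0.03  0.27  0.01]
tool x,y,z axes [[-0.05, 0.016, -0.999], [0.307, 0.952, -0.0], [0.951, -0.306, -0.053]] zyaw -17.85 q [-0.348  0.626  1.857 -0.003  0.711 -0.034]
Frackx -1.97 s mm 4.74
```

View pics/p.png

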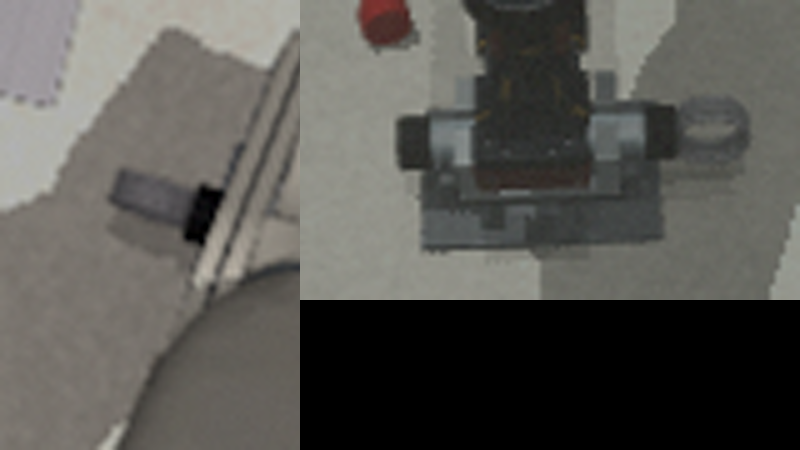

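Rolled back to upright (the loop is edge-on from the top). I'll seat the fingers a bit lower, grip at 30 N, raise slightly, shift to about 13 mm and lift.

send_rows([
  [[0.2, 0.3, 0, -0.2, 0], [0.2, 0.3, 0, -0.2, 0], [0.2, 0.3, 0, -0.2, 0]],
], force=4)

```text
clock: 13.55
eef_pos: [0.5185, -0.1763, 0.0257]
orientation: [-3.137, 1.519, 2.834]
wrist_force: [-0.1, -0.5, 0.1]
finger_gap: 0.292
```

send_rows([
  [[0.2, 0, 0, 0, 0], [0.2, 0, 0, 0, 0], [0.2, -0.1, 0, 0, 0], [0.2, -0.15, 0, 0.2, 0], [0.2, -0.15, 0, 0.4, 0], [0.2, -0.15, 0, 0.6, 0], [0.2, -0.15, 0, 0.8, 0], [0.2, -0.15, 0, 0.95, 0], [0.2, -0.15, 0, 1.05, 0], [0.2, -0.15, 0, 1.05, 0]],
], force=30)

```text
clock: 14.55
eef_pos: [0.5275, -0.1791, 0.0261]
orientation: [-3.139, 1.517, 2.833]
wrist_force: [-5.9, 2.4, -2.8]
finger_gap: 0.286
```

```bash
python3 look.py q
```

```text
t 14.65 tcp [ 0.5274 -0.1791  0.0261] gap 0.29 F [-5.39  1.91 -2.94] tau [ 0.18  0.91 -0.01]
tool x,y,z axes [[-0.052, 0.016, -0.999], [0.307, 0.952, -0.0], [0.95, -0.306, -0.054]] zyaw -17.85 q [-0.348  0.638  1.839 -0.003  0.719 -0.034]
Frackx -5.71 s mm 12.56
```

View pics/q.png

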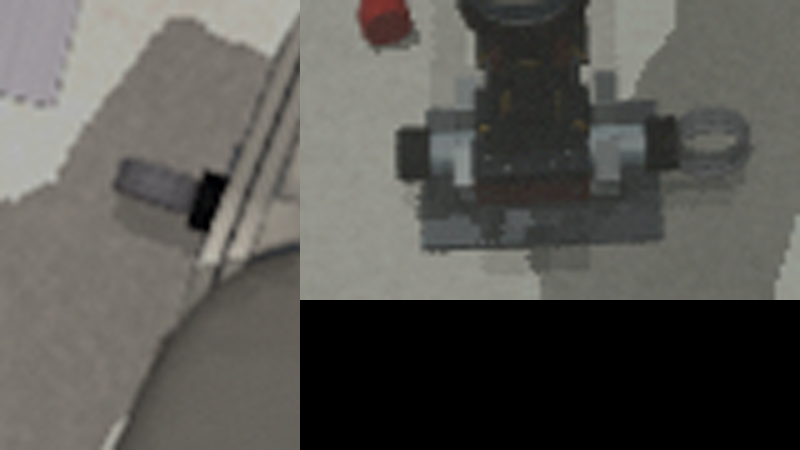

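send_rows([
  [[0.2, -0.2, 0, 0.2, 0], [0.2, -0.4, 0, 0.25, 0], [0.2, -0.6, 0, 0.25, 0], [0.2, -0.8, 0, 0.25, 0], [0.2, -1.0, 0, 0.25, 0], [0.2, -1.2, 0, 0.25, 0]],
])

```text
clock: 15.25
eef_pos: [0.5263, -0.1787, 0.0346]
orientation: [3.141, 1.508, 2.83]
wrist_force: [-4.1, 0.4, -30.8]
finger_gap: 0.289
```

```bash
python3 look.py r
```

```text
t 15.35 tcp [ 0.528  -0.1792  0.036 ] gap 0.286 F [ -4.9    1.24 -15.43] tau [ 0.17  0.78 -0.03]
tool x,y,z axes [[-0.057, 0.018, -0.998], [0.307, 0.952, 0.0], [0.95, -0.306, -0.059]] zyaw -17.85 q [-0.347  0.624  1.832 -0.003  0.745 -0.034]
Frackx -5.04 s mm 13.18
```

View pics/r.png

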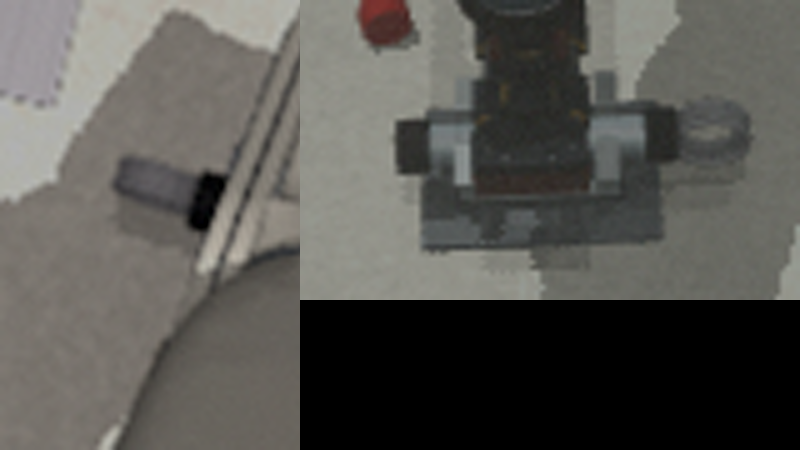

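send_rows([
  [[0.2, -0.1, 0, 0.2, 0], [0.2, -0.2, 0, 0.25, 0], [0.2, -0.3, 0, 0.25, 0], [0.2, -0.4, 0, 0.25, 0], [0.2, -0.5, 0, 0.25, 0], [0.2, -0.5, 0, 0.25, 0]],
])

```text
clock: 15.95
eef_pos: [0.531, -0.1802, 0.0415]
orientation: [3.14, 1.512, 2.829]
wrist_force: [-5.2, 1.2, -6.9]
finger_gap: 0.288
```

```bash
python3 look.py s
```

```text
t 16.05 tcp [ 0.531  -0.1801  0.0414] gap 0.287 F [-5.34  1.4  -7.3 ] tau [ 0.27  0.97 -0.06]
tool x,y,z axes [[-0.056, 0.018, -0.998], [0.307, 0.952, 0.0], [0.95, -0.306, -0.059]] zyaw -17.86 q [-0.347  0.617  1.825 -0.003  0.758 -0.033]
Frackx -5.52 s mm 16.29
```

View pics/s.png

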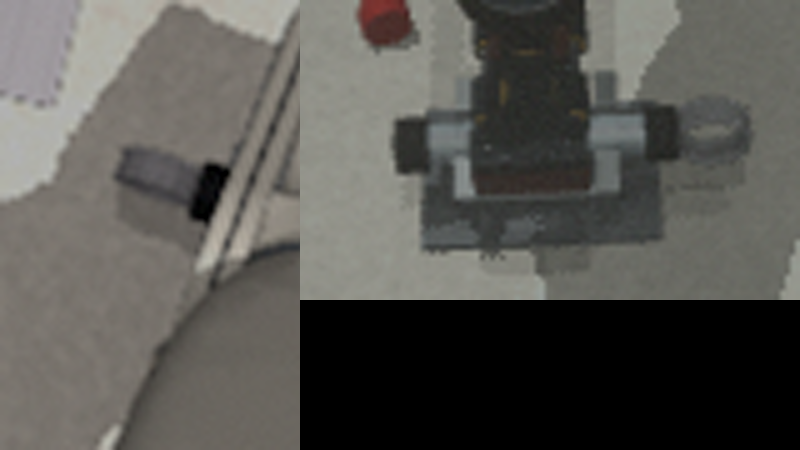

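The pull-down has dropped to 7 N, so the lip has popped past. I'll keep lifting.

send_rows([
  [[0.2, -0.2, 0, 0, 0], [0.2, -0.5, 0, 0, 0], [0.2, -0.8, 0, 0, 0], [0.2, -1.2, 0, 0, 0], [0.2, -1.8, 0, 0, 0], [0.2, -2.5, 0, 0, 0], [0.2, -2.5, 0, 0, 0]],
])

```text
clock: 16.75
eef_pos: [0.5348, -0.1815, 0.0683]
orientation: [-3.14, 1.517, 2.832]
wrist_force: [-0.6, -0.2, -1.1]
finger_gap: 0.289
```

```bash
python3 look.py t
```

```text
t 16.85 tcp [ 0.5335 -0.181   0.0672] gap 0.291 F [-0.2   0.43 -1.92] tau [-0.11  0.06  0.01]
tool x,y,z axes [[-0.053, 0.017, -0.998], [0.307, 0.952, -0.0], [0.95, -0.306, -0.056]] zyaw -17.85 q [-0.347  0.577  1.815 -0.003  0.805 -0.033]
Frackx -0.33 s mm 18.98
```

View pics/t.png

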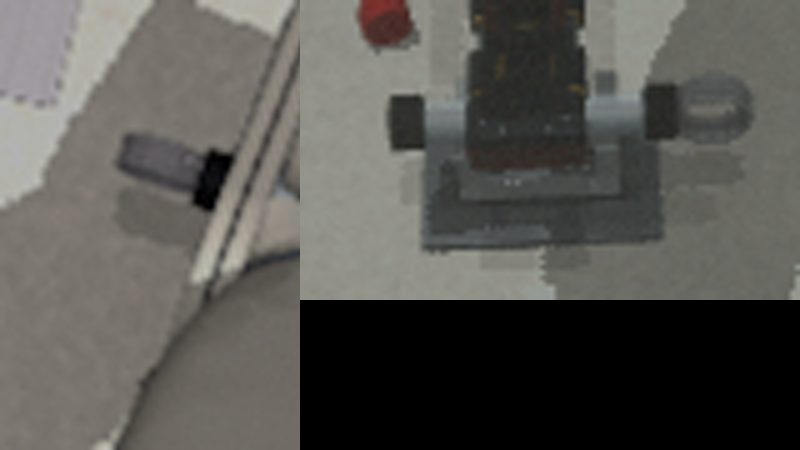

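Free of the rack: lateral force is about 0 and the load about 1.9 N. I'll lift high at a 20 N grip.

send_rows([
  [[0.2, -3, 0, 0, 0], [0.2, -6, 0, 0, 0], [0.2, -9, 0, 0, 0], [0.2, -12, 0, 0, 0], [0.2, -15, 0, 0, 0], [0.2, -18, 0, 0, 0], [0.2, -19, 0, 0, 0], [0.2, -19, 0, 0, 0], [0.2, -19, 0, 0, 0]],
], force=20)

```text
clock: 17.75
eef_pos: [0.543, -0.1841, 0.2554]
orientation: [3.141, 1.513, 2.829]
wrist_force: [-0.5, 0.0, -2.3]
finger_gap: 0.291
```

Run:
```python
from h import *
from plant import manip,cams
im={n:cams.camera(n)["image"][:,:,::-1].copy() for n in ("top","scene")}
for n in im: cv2.imwrite(f"pics/u_{n}.png",im[n])
s=manip.sense(); rep(s)
T=Rm(s["orientation"])
for d in (.107,.127): print(d,[ (n,proj(n,s["eef_pos"]-T[:,0]*.015+T[:,1]*d).round()) for n in im])
```

```text
t 17.85 tcp [ 0.5427 -0.1839  0.2549] gap 0.293 F [-0.22  0.55 -1.59] tau [-0.19  0.05  0.02]
tool x,y,z axes [[-0.056, 0.018, -0.998], [0.307, 0.952, 0.0], [0.95, -0.306, -0.059]] zyaw -17.86 q [-0.346  0.339  1.678 -0.002  1.183 -0.034]
0.107 [('top', array([312., 170.])), ('scene', array([317., 175.]))]
0.127 [('top', array([304., 167.])), ('scene', array([325., 175.]))]
```

View pics/u_scene.png

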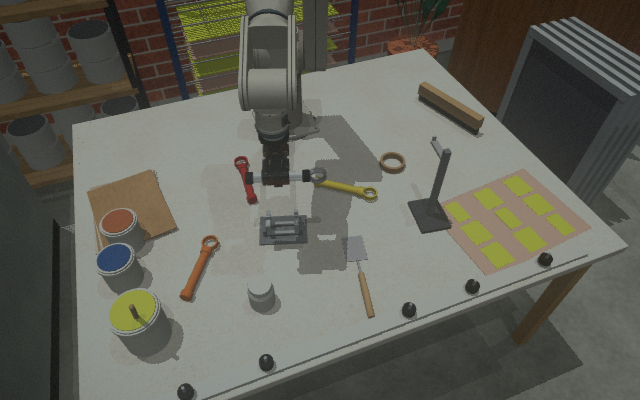

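View pics/u_top.png

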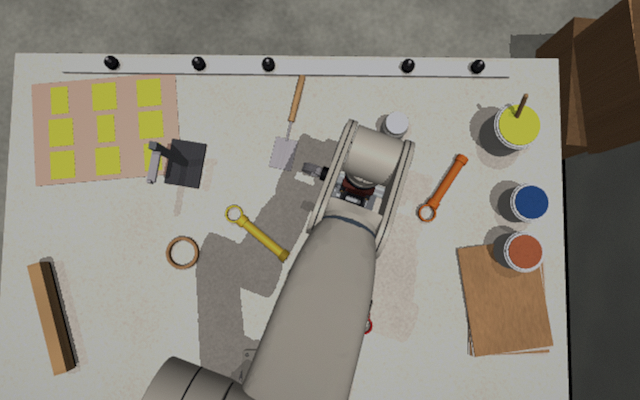

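Run:
```python
from h import *
from plant import manip,cams
s=manip.sense(); X,Y=standframe()
P=SO-.08*X-.107*Y+[0,0,.255]; print(P,local(s,P))
im=cv2.imread("pics/u_scene.png"); cv2.imwrite("pics/v.png",cv2.resize(im[150:200,235:335],None,fx=8,fy=8,interpolation=cv2.INTER_CUBIC))
```

```text
[0.47998638 0.19747666 0.255     ] [  1.04  34.38 -17.63]
```

View pics/v.png

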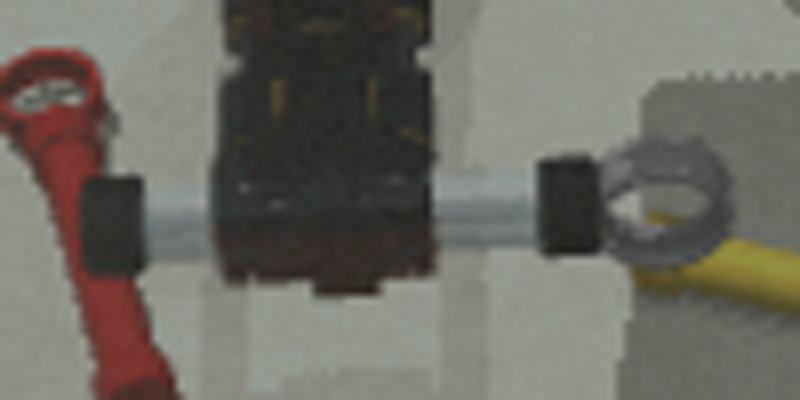

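send_rows([
  [[0.2, 0.3, 3, -4, -0.05], [0.2, 0.6, 6, -8, -0.1], [0.2, 1, 9, -12, -0.17], [0.2, 1, 12, -16, -0.17], [0.2, 1, 16, -17.6, -0.17], [0.2, 1, 20, -17.6, -0.17], [0.2, 1, 24, -17.6, -0.17], [0.2, 1, 28, -17.6, -0.17], [0.2, 1, 31, -17.6, -0.17], [0.2, 1, 33.4, -17.6, -0.17], [0.2, 1, 34.4, -17.6, -0.17], [0.2, 1, 34.4, -17.6, -0.17]],
])

```text
clock: 19.05
eef_pos: [0.48, 0.198, 0.2542]
orientation: [2.991, 1.51, 2.851]
wrist_force: [0.2, -0.2, -1.5]
finger_gap: 0.293
```

```bash
cat > look2.py <<'E'
import sys
from h import *
from plant import manip,cams
t=sys.argv[1]; X,Y=standframe()
im={n:cams.camera(n)["image"][:,:,::-1].copy() for n in ("top","scene")}
cv2.imwrite(f"pics/{t}_top.png",cv2.resize(im["top"][130:230,120:240],None,fx=6,fy=6,interpolation=cv2.INTER_CUBIC))
cv2.imwrite(f"pics/{t}_scene.png",cv2.resize(im["scene"][110:240,340:480],None,fx=5,fy=4.5,interpolation=cv2.INTER_CUBIC))
s=manip.sense(); rep(s); d=s["eef_pos"]-SO; print("stand frame tcp mm",round(d@X*1e3,1),round(d@Y*1e3,1))
E
python3 look2.py w
```

```text
t 19.15 tcp [0.4797 0.1967 0.2546] gap 0.293 F [ 0.02  0.11 -2.16] tau [-0.09  0.07  0.  ]
tool x,y,z axes [[-0.058, 0.017, -0.998], [0.142, 0.99, 0.009], [0.988, -0.141, -0.06]] zyaw -8.11 q [0.345 0.251 1.804 0.04  1.136 0.469]
stand frame tcp mm -80.2 -107.9
```

View pics/w_top.png

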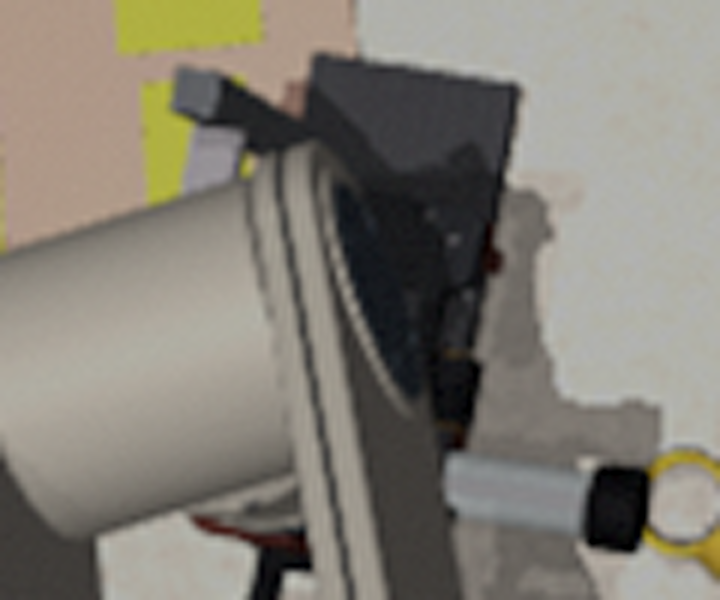

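View pics/w_scene.png

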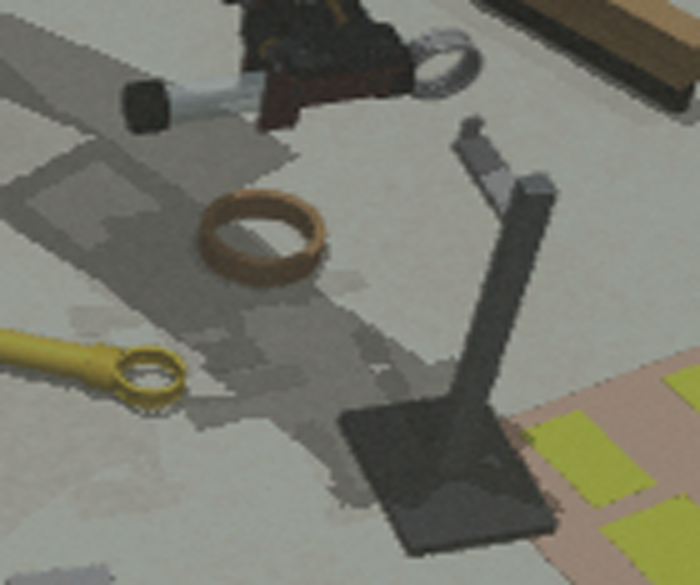

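Run:
```python
from h import *
from plant import manip,cams
im=cams.camera("scene")["image"][:,:,::-1].copy(); cv2.imwrite("pics/x_full.png",im)
cv2.imwrite("pics/x.png",cv2.resize(im[105:165,360:460],None,fx=8,fy=8,interpolation=cv2.INTER_CUBIC))
X,Y=standframe()
for n,P in (("tiptop",(-.029,0,.268)),("tipL",(-.032,-.005,.268)),("tipR",(-.032,.005,.268)),("barend-",(-.032,-.01,.254)),("barend+",(-.032,.01,.254)),("upr",(.054,0,.285)),("loopexp",(-.08,0,.268)),("capL",(-.08,-.193,.268))):
    p=proj("scene",SO+X*P[0]+Y*P[1]+[0,0,P[2]]); print(n,p.round(1),((p-[360,105]+.5)*8).round())
```

```text
tiptop [433.8 135.2] [594. 246.]
tipL [431.8 134.8] [578. 243.]
tipR [435.  134.3] [604. 239.]
barend- [429.3 138.7] [558. 274.]
barend+ [435.6 137.7] [609. 266.]
upr [446.8 149.5] [698. 360.]
loopexp [427.  124.4] [540. 159.]
capL [365.7 134.1] [ 49. 237.]
```

View pics/x.png

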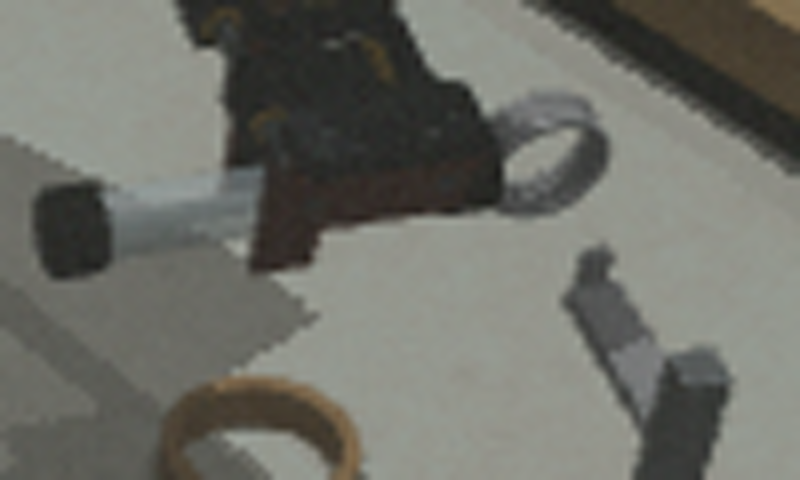

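View pics/x_full.png

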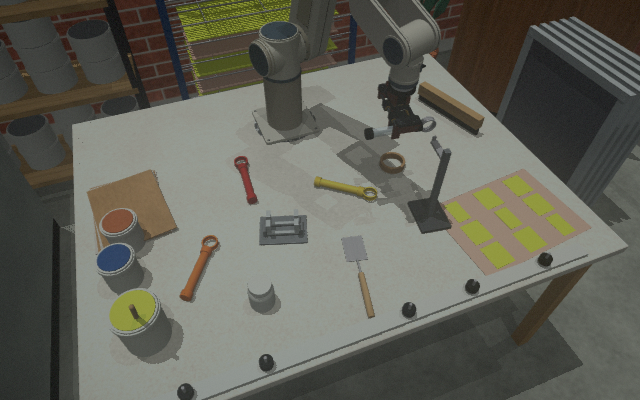

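Run:
```python
from h import *
from plant import manip
s=manip.sense(); X,Y=standframe()
for dx in (-.08,-.045,-.01,0): print(dx,local(s,SO+dx*X-.107*Y+[0,0,.2395]))
```

```text
-0.08 [1.54 0.09 0.1 ]
-0.045 [1.33 0.1  3.59]
-0.01 [1.12 0.12 7.09]
0 [1.06 0.12 8.09]
```

The wrist stays high above the stand, and the loop centre is at about z 0.271. I'll lower it to about 0.256.

send_rows([
  [[0.2, 0.5, 0.1, 0, 0], [0.2, 1.0, 0.1, 0, 0], [0.2, 1.5, 0.1, 0, 0], [0.2, 1.5, 0.1, 1, 0], [0.2, 1.5, 0.1, 1.5, 0], [0.2, 1.5, 0.1, 1.5, 0], [0.2, 1.5, 0.1, 1.5, 0]],
])

```text
clock: 19.9
eef_pos: [0.4942, 0.1955, 0.239]
orientation: [2.988, 1.51, 2.845]
wrist_force: [0.2, 0.7, -1.5]
finger_gap: 0.289
```

```bash
cat > look3.py <<'E'
import sys
from h import *
from plant import manip,cams
im=cams.camera("scene")["image"][:,:,::-1].copy()
cv2.imwrite(f"pics/{sys.argv[1]}.png",cv2.resize(im[105:165,360:460],None,fx=8,fy=8,interpolation=cv2.INTER_CUBIC))
s=manip.sense(); rep(s); X,Y=standframe(); d=s["eef_pos"]-SO; print("stand frame tcp mm",round(d@X*1e3,1),round(d@Y*1e3,1))
T=Rm(s["orientation"]); c=s["eef_pos"]-T[:,0]*.0165+T[:,1]*.107
p=proj("scene",c); print("loop exp",((p-[360,105]+.5)*8).round(),c)
for dx in (-.08,-.045,-.01,0,.005): print(dx,local(s,SO+dx*X-.107*Y+[0,0,.2395]))
E
python3 look3.py y
```

```text
t 19.95 tcp [0.494  0.1956 0.2391] gap 0.293 F [-0.59 -0.   -1.06] tau [-0.05  0.08  0.05]
tool x,y,z axes [[-0.058, 0.018, -0.998], [0.142, 0.99, 0.009], [0.988, -0.142, -0.06]] zyaw -8.15 q [0.334 0.289 1.791 0.04  1.111 0.458]
stand frame tcp mm -65.9 -106.9
loop exp [551. 209.] [0.51014162 0.30119635 0.25651009]
-0.08 [ 0.04 -0.01 -1.41]
-0.045 [-0.17  0.    2.08]
-0.01 [-0.38  0.02  5.58]
0 [-0.44  0.02  6.58]
0.005 [-0.47  0.03  7.07]
```

View pics/y.png

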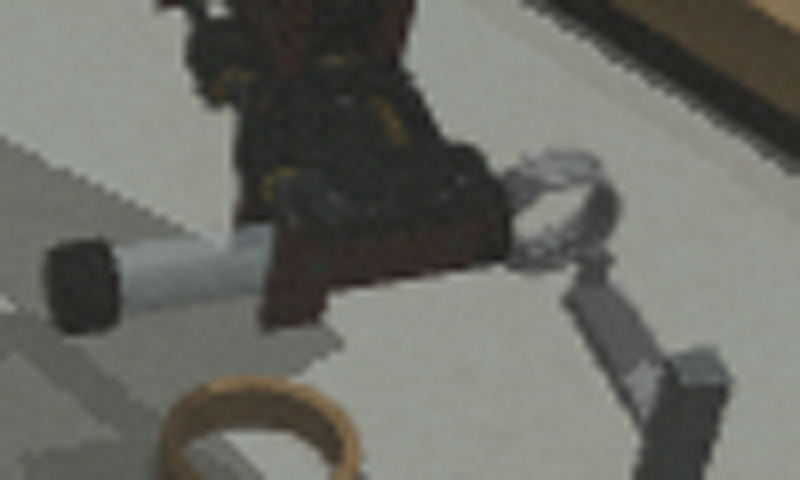

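send_rows([
  [[0.2, 0, 0, 0.6, 0], [0.2, -0.1, 0, 1.2, 0], [0.2, -0.1, 0, 1.8, 0], [0.2, -0.2, 0, 2.4, 0], [0.2, -0.2, 0, 3, 0], [0.2, -0.2, 0, 3, 0]],
])

```text
clock: 20.55
eef_pos: [0.5246, 0.1912, 0.2392]
orientation: [2.985, 1.511, 2.842]
wrist_force: [-0.1, -0.5, -0.2]
finger_gap: 0.288
```

```bash
python3 look3.py z1
```

```text
t 20.6 tcp [0.524  0.1912 0.2391] gap 0.292 F [-0.09  0.99 -2.55] tau [-0.09  0.    0.08]
tool x,y,z axes [[-0.058, 0.018, -0.998], [0.143, 0.99, 0.009], [0.988, -0.142, -0.06]] zyaw -8.17 q [0.309 0.329 1.733 0.038 1.129 0.435]
stand frame tcp mm -35.5 -107.2
loop exp [582. 261.] [0.54025833 0.29679192 0.25653767]
-0.08 [ 0.23 -0.   -4.45]
-0.045 [ 0.02  0.01 -0.95]
-0.01 [-0.19  0.03  2.54]
0 [-0.25  0.03  3.54]
0.005 [-0.28  0.03  4.04]
```

View pics/z1.png

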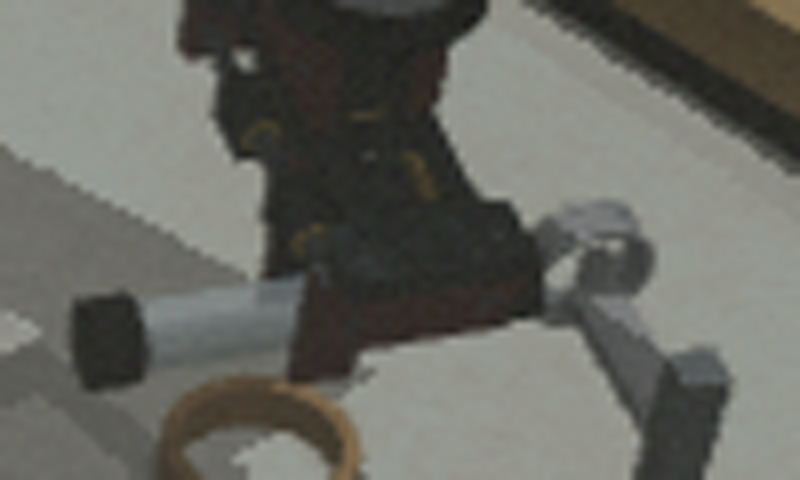

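The hook tip shows inside the loop's hole at crop (600,245), with no contact force. I'll advance to the bar's middle.

send_rows([
  [[0.2, 0, 0, 0.6, 0], [0.2, -0.1, 0, 1.2, 0], [0.2, -0.1, 0, 1.8, 0], [0.2, -0.2, 0, 2.4, 0], [0.2, -0.2, 0, 3, 0], [0.2, -0.2, 0, 3.5, 0], [0.2, -0.2, 0, 3.5, 0]],
])

```text
clock: 21.3
eef_pos: [0.5594, 0.1861, 0.2389]
orientation: [2.989, 1.51, 2.846]
wrist_force: [0.1, 0.5, -1.5]
finger_gap: 0.29
```

```bash
python3 look3.py z2
```

```text
t 21.35 tcp [0.5589 0.1861 0.2388] gap 0.296 F [-0.49 -0.81 -0.32] tau [-0.09  0.02  0.02]
tool x,y,z axes [[-0.058, 0.018, -0.998], [0.143, 0.99, 0.009], [0.988, -0.142, -0.06]] zyaw -8.18 q [0.284 0.376 1.663 0.036 1.153 0.411]
stand frame tcp mm -0.2 -107.4
loop exp [620. 324.] [0.5751836  0.29170134 0.25626961]
-0.08 [ 0.41 -0.   -7.97]
-0.045 [ 0.2   0.02 -4.47]
-0.01 [-0.01  0.03 -0.98]
0 [-0.07  0.04  0.02]
0.005 [-0.1   0.04  0.52]
```

View pics/z2.png

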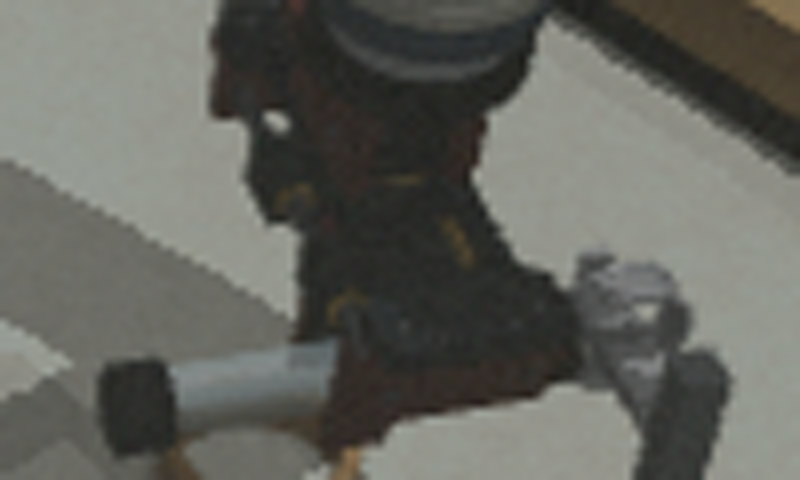

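The loop is around the bar. I'll ease the grip and lower it to rest on the bar.

send_rows([
  [[0.2, 0.4, 0, 0, 0], [0.2, 0.8, 0, 0, 0], [0.2, 1.2, 0, 0, 0], [0.2, 1.5, 0, 0, 0], [0.2, 1.8, 0, 0, 0], [0.2, 1.9, 0, 0, 0], [0.2, 1.9, 0, 0, 0]],
], force=8)

```text
clock: 22.05
eef_pos: [0.5578, 0.1864, 0.2197]
orientation: [2.995, 1.51, 2.852]
wrist_force: [0.2, 0.3, -1.8]
finger_gap: 0.293
```

```bash
python3 look3.py z3
```

```text
t 22.1 tcp [0.5579 0.1864 0.2199] gap 0.295 F [ 0.36  0.28 -0.85] tau [-0.12  0.01  0.02]
tool x,y,z axes [[-0.058, 0.018, -0.998], [0.143, 0.99, 0.009], [0.988, -0.142, -0.06]] zyaw -8.18 q [0.285 0.396 1.682 0.037 1.115 0.411]
stand frame tcp mm -1.3 -107.2
loop exp [609. 360.] [0.57410726 0.29204431 0.23731149]
-0.08 [-1.49 -0.   -7.97]
-0.045 [-1.7   0.01 -4.48]
-0.01 [-1.91  0.03 -0.98]
0 [-1.97  0.04  0.02]
0.005 [-2.    0.04  0.52]
```

View pics/z3.png

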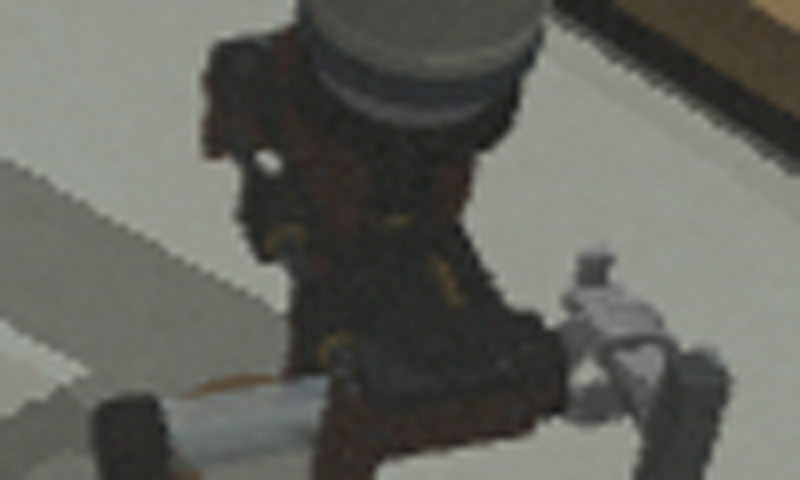

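send_rows([
  [[0.2, 0.6, 0, 0, 0], [0.2, 1.1, 0.1, 0.1, 0], [0.2, 1.7, 0.15, 0.1, 0], [0.2, 2.2, 0.2, 0.1, 0], [0.2, 2.8, 0.35, 0.2, 0], [0.2, 3.3, 0.5, 0.2, 0], [0.2, 3.8, 0.7, 0.2, 0], [0.2, 4.4, 0.95, 0.25, 0], [0.2, 5.0, 1.25, 0.3, 0], [0.2, 5.6, 1.6, 0.3, 0], [0.2, 6.1, 1.95, 0.35, 0], [0.2, 6.1, 1.95, 0.35, 0]],
], force=4)

```text
clock: 23.3
eef_pos: [0.5602, 0.2066, 0.158]
orientation: [3.004, 1.509, 2.861]
wrist_force: [-0.3, 0.7, -1.3]
finger_gap: 0.291
```

```bash
python3 look2.py z4
```

```text
t 23.4 tcp [0.5605 0.2063 0.1587] gap 0.295 F [ 0.18  0.63 -0.62] tau [-0.15  0.05 -0.  ]
tool x,y,z axes [[-0.059, 0.017, -0.998], [0.143, 0.99, 0.009], [0.988, -0.142, -0.06]] zyaw -8.17 q [0.315 0.483 1.704 0.041 1.006 0.435]
stand frame tcp mm -1.5 -87.1
```

View pics/z4_scene.png

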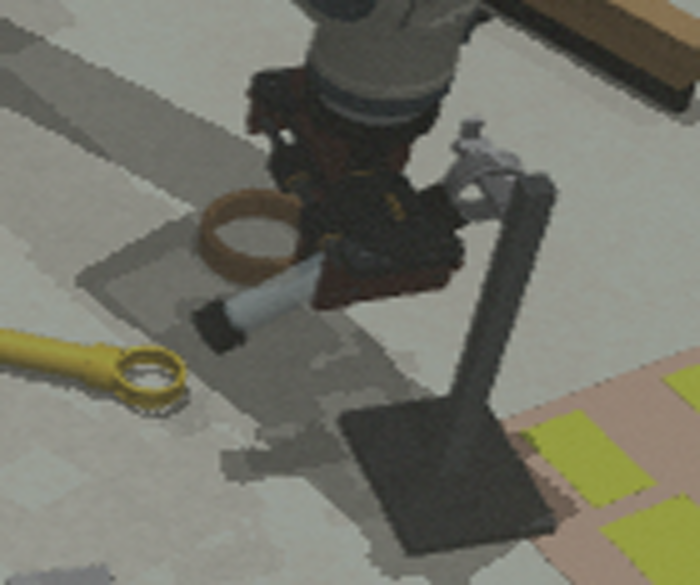

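Pivoted cleanly to about 35° below level with the loop on the bar. Now I'll release, then back away along −y (the fingers straddle in x).

send_rows([
  [[1, 0, 0, 0, 0], [1, 0, 0, 0, 0], [1, 0, 0, 0, 0], [1, 0, 0, 0, 0], [1, 0, 0, 0, 0], [1, 0, -4, 0, 0], [1, 0, -8, 0, 0], [1, 0, -12, 0, 0], [1, 0, -16, 0, 0], [1, 0, -20, 0, 0], [1, 0, -20, 0, 0], [1, 0, -20, 0, 0]],
], force=4)

```text
clock: 24.6
eef_pos: [0.5321, 0.0078, 0.1572]
orientation: [2.993, 1.51, 2.848]
wrist_force: [0.7, 0.3, 0.5]
finger_gap: 1.001
```

```bash
python3 look2.py z5
```

```text
t 24.7 tcp [0.5323 0.0091 0.1571] gap 1.002 F [-0.48  0.16 -0.38] tau [-0.06  0.02  0.05]
tool x,y,z axes [[-0.058, 0.017, -0.998], [0.142, 0.99, 0.009], [0.988, -0.142, -0.06]] zyaw -8.15 q [-0.015  0.403  1.845  0.02   0.952  0.115]
stand frame tcp mm -2.2 -286.4
```

View pics/z5_scene.png

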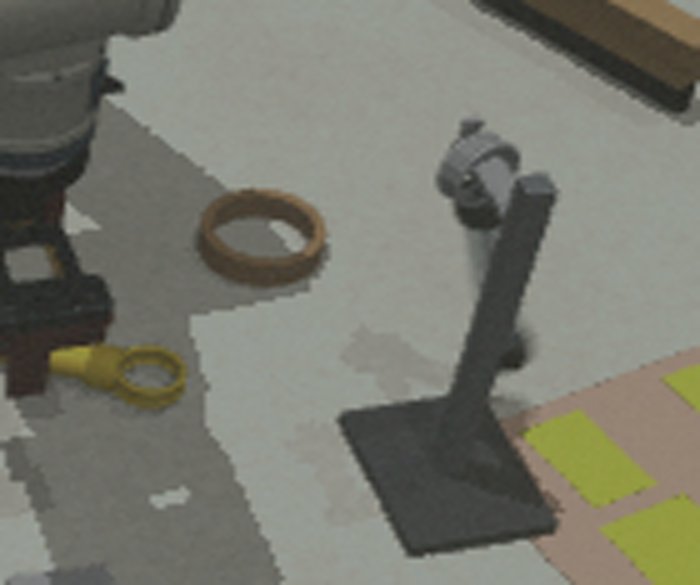

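Hung and swinging, so I'll let it settle with the arm clear.

send_rows([
  [[1, 0, 0, 0, 0], [1, 0, 0, 0, 0], [1, 0, 0, 0, 0], [1, 0, 0, 0, 0], [1, 0, 0, 0, 0], [1, 0, 0, 0, 0], [1, 0, 0, 0, 0], [1, 0, 0, 0, 0], [1, 0, 0, 0, 0], [1, 0, 0, 0, 0], [1, 0, 0, 0, 0], [1, 0, 0, 0, 0]],
])

```text
clock: 25.9
eef_pos: [0.5323, 0.0091, 0.1571]
orientation: [2.992, 1.51, 2.849]
wrist_force: [-0.8, 0.4, -0.4]
finger_gap: 0.999
```

send_rows([
  [[1, 0, 0, 0, 0], [1, 0, 0, 0, 0], [1, 0, 0, 0, 0], [1, 0, 0, 0, 0], [1, 0, 0, 0, 0], [1, 0, 0, 0, 0], [1, 0, 0, 0, 0], [1, 0, 0, 0, 0], [1, 0, 0, 0, 0], [1, 0, 0, 0, 0], [1, 0, 0, 0, 0], [1, 0, 0, 0, 0]],
])

```text
clock: 27.1
eef_pos: [0.5322, 0.0091, 0.1571]
orientation: [2.992, 1.51, 2.85]
wrist_force: [0.1, -0.6, 0.6]
finger_gap: 1.001
```

send_rows([
  [[1, 0, 0, 0, 0], [1, 0, 0, 0, 0], [1, 0, 0, 0, 0], [1, 0, 0, 0, 0], [1, 0, 0, 0, 0], [1, 0, 0, 0, 0], [1, 0, 0, 0, 0], [1, 0, 0, 0, 0], [1, 0, 0, 0, 0], [1, 0, 0, 0, 0], [1, 0, 0, 0, 0], [1, 0, 0, 0, 0]],
])

```text
clock: 28.3
eef_pos: [0.5322, 0.0091, 0.1571]
orientation: [2.992, 1.51, 2.85]
wrist_force: [-0.0, 0.6, -0.4]
finger_gap: 1.0
```

send_rows([
  [[1, 0, 0, 0, 0], [1, 0, 0, 0, 0], [1, 0, 0, 0, 0], [1, 0, 0, 0, 0], [1, 0, 0, 0, 0], [1, 0, 0, 0, 0], [1, 0, 0, 0, 0], [1, 0, 0, 0, 0], [1, 0, 0, 0, 0], [1, 0, 0, 0, 0], [1, 0, 0, 0, 0], [1, 0, 0, 0, 0]],
])

```text
clock: 29.5
eef_pos: [0.5323, 0.0091, 0.1571]
orientation: [2.992, 1.51, 2.849]
wrist_force: [-0.7, 0.0, -0.8]
finger_gap: 1.003
```

send_rows([
  [[1, 0, 0, 0, 0], [1, 0, 0, 0, 0], [1, 0, 0, 0, 0], [1, 0, 0, 0, 0], [1, 0, 0, 0, 0], [1, 0, 0, 0, 0], [1, 0, 0, 0, 0], [1, 0, 0, 0, 0], [1, 0, 0, 0, 0], [1, 0, 0, 0, 0], [1, 0, 0, 0, 0], [1, 0, 0, 0, 0]],
])

```text
clock: 30.7
eef_pos: [0.5323, 0.0091, 0.1571]
orientation: [2.992, 1.51, 2.85]
wrist_force: [0.2, -0.0, 0.2]
finger_gap: 0.999
```

send_rows([
  [[1, 0, 0, 0, 0], [1, 0, 0, 0, 0], [1, 0, 0, 0, 0], [1, 0, 0, 0, 0], [1, 0, 0, 0, 0], [1, 0, 0, 0, 0], [1, 0, 0, 0, 0], [1, 0, 0, 0, 0], [1, 0, 0, 0, 0], [1, 0, 0, 0, 0], [1, 0, 0, 0, 0], [1, 0, 0, 0, 0]],
])

```text
clock: 31.9
eef_pos: [0.5323, 0.0091, 0.1571]
orientation: [2.992, 1.51, 2.85]
wrist_force: [0.8, -0.2, 0.9]
finger_gap: 1.002
```

```bash
cat > still.py <<'E'
from h import *
from plant import manip,cams
ims=[]
for i in range(10): ims.append(cams.camera("scene")["image"][110:240,420:480,::-1].astype(int))
print("max change vs first",[int(np.abs(cv2.blur((a-ims[0]).astype(np.float32),(3,3))).max()) for a in ims])
E
python3 still.py; python3 look2.py z6
```

```text
max change vs first [0, 6, 6, 4, 3, 8, 12, 14, 15, 15]
t 32.5 tcp [0.5323 0.0091 0.1571] gap 0.999 F [-0.76  0.26  0.52] tau [-0.09  0.08  0.08]
tool x,y,z axes [[-0.058, 0.017, -0.998], [0.142, 0.99, 0.009], [0.988, -0.142, -0.06]] zyaw -8.15 q [-0.015  0.403  1.845  0.02   0.952  0.115]
stand frame tcp mm -2.2 -286.4
```

View pics/z6_scene.png

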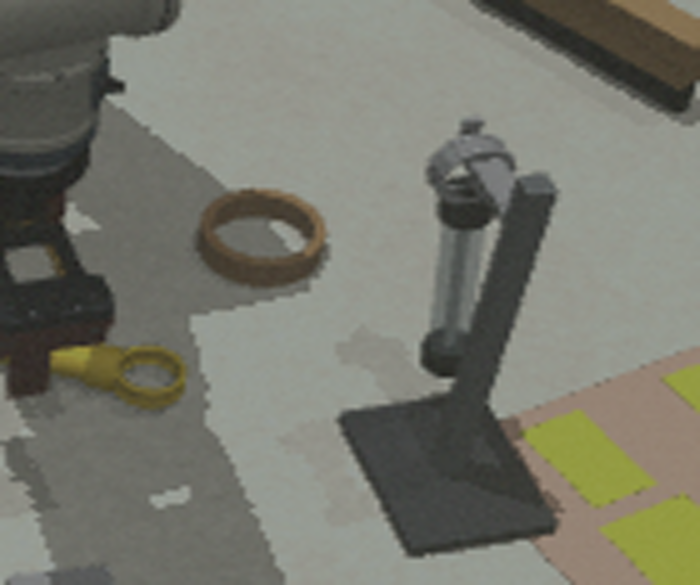

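View pics/z6_top.png

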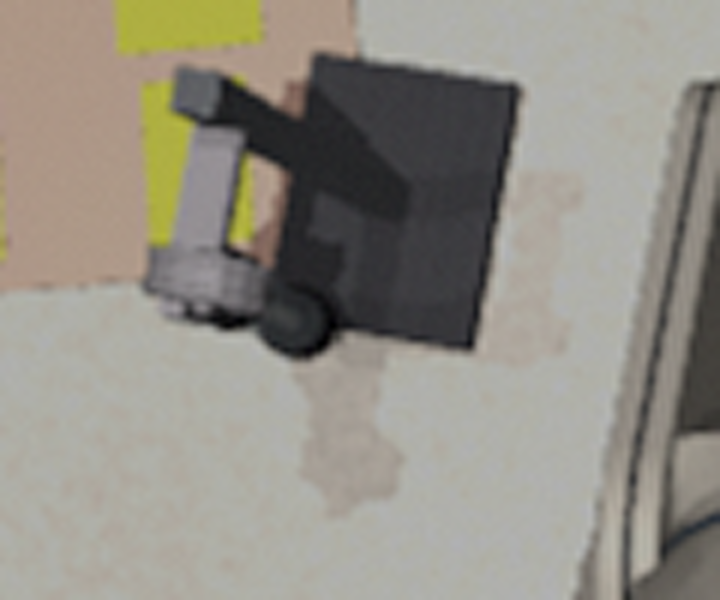

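It hangs near the hook's upturned end and still sways slightly, so I'll wait more.

send_rows([
  [[1, 0, 0, 0, 0], [1, 0, 0, 0, 0], [1, 0, 0, 0, 0], [1, 0, 0, 0, 0], [1, 0, 0, 0, 0], [1, 0, 0, 0, 0], [1, 0, 0, 0, 0], [1, 0, 0, 0, 0], [1, 0, 0, 0, 0], [1, 0, 0, 0, 0], [1, 0, 0, 0, 0], [1, 0, 0, 0, 0]],
])

```text
clock: 33.7
eef_pos: [0.5322, 0.0091, 0.1571]
orientation: [2.992, 1.51, 2.85]
wrist_force: [0.3, -0.2, 0.1]
finger_gap: 0.998
```

send_rows([
  [[1, 0, 0, 0, 0], [1, 0, 0, 0, 0], [1, 0, 0, 0, 0], [1, 0, 0, 0, 0], [1, 0, 0, 0, 0], [1, 0, 0, 0, 0], [1, 0, 0, 0, 0], [1, 0, 0, 0, 0], [1, 0, 0, 0, 0], [1, 0, 0, 0, 0], [1, 0, 0, 0, 0], [1, 0, 0, 0, 0]],
])

```text
clock: 34.9
eef_pos: [0.5322, 0.0091, 0.1571]
orientation: [2.992, 1.51, 2.849]
wrist_force: [0.1, -0.3, 0.6]
finger_gap: 1.0
```

send_rows([
  [[1, 0, 0, 0, 0], [1, 0, 0, 0, 0], [1, 0, 0, 0, 0], [1, 0, 0, 0, 0], [1, 0, 0, 0, 0], [1, 0, 0, 0, 0], [1, 0, 0, 0, 0], [1, 0, 0, 0, 0], [1, 0, 0, 0, 0], [1, 0, 0, 0, 0], [1, 0, 0, 0, 0], [1, 0, 0, 0, 0]],
])

```text
clock: 36.1
eef_pos: [0.5323, 0.0091, 0.1571]
orientation: [2.992, 1.51, 2.85]
wrist_force: [0.2, 0.1, 0.8]
finger_gap: 1.002
```

send_rows([
  [[1, 0, 0, 0, 0], [1, 0, 0, 0, 0], [1, 0, 0, 0, 0], [1, 0, 0, 0, 0], [1, 0, 0, 0, 0], [1, 0, 0, 0, 0], [1, 0, 0, 0, 0], [1, 0, 0, 0, 0], [1, 0, 0, 0, 0], [1, 0, 0, 0, 0], [1, 0, 0, 0, 0], [1, 0, 0, 0, 0]],
])

```text
clock: 37.3
eef_pos: [0.5323, 0.0091, 0.1571]
orientation: [2.992, 1.51, 2.849]
wrist_force: [-0.6, -0.2, 0.7]
finger_gap: 1.004
```

```bash
python3 still.py; python3 look2.py z7
python3 - <<'E'
from h import *
from plant import cams
im=cams.camera("top")["image"][:,:,::-1].copy()
cv2.imwrite("pics/z7_t2.png",cv2.resize(im[130:200,140:220],None,fx=8,fy=8,interpolation=cv2.INTER_CUBIC))
im=cams.camera("scene")["image"][:,:,::-1].copy()
cv2.imwrite("pics/z7_s2.png",cv2.resize(im[125:205,410:470],None,fx=7,fy=7,interpolation=cv2.INTER_CUBIC))
X,Y=standframe()
for x in (-.0165,0):
  for z,y in ((.237,0),(.237-.107-.086,0),(.262,0)):
    P=SO+X*x+Y*y+[0,0,z]; print(x,z,"scene crop",((proj("scene",P)-[410,125]+.5)*7).round(),"top crop",((proj("top",P)-[140,130]+.5)*8).round())
E
```

```text
max change vs first [0, 2, 4, 3, 3, 4, 3, 3, 3, 3]
t 37.9 tcp [0.5323 0.0091 0.1571] gap 0.998 F [-0.35 -0.55 -0.24] tau [-0.11  0.03  0.01]
tool x,y,z axes [[-0.058, 0.018, -0.998], [0.142, 0.99, 0.009], [0.988, -0.142, -0.06]] zyaw -8.15 q [-0.015  0.403  1.845  0.02   0.952  0.115]
stand frame tcp mm -2.2 -286.4
-0.0165 0.237 scene crop [167. 150.] top crop [118. 388.]
-0.0165 0.04400000000000001 scene crop [ 88. 457.] top crop [304. 457.]
-0.0165 0.262 scene crop [179. 105.] top crop [ 90. 377.]
0 0.237 scene crop [183. 176.] top crop [128. 333.]
0 0.04400000000000001 scene crop [101. 482.] top crop [313. 410.]
0 0.262 scene crop [195. 131.] top crop [100. 322.]
```

View pics/z7_s2.png

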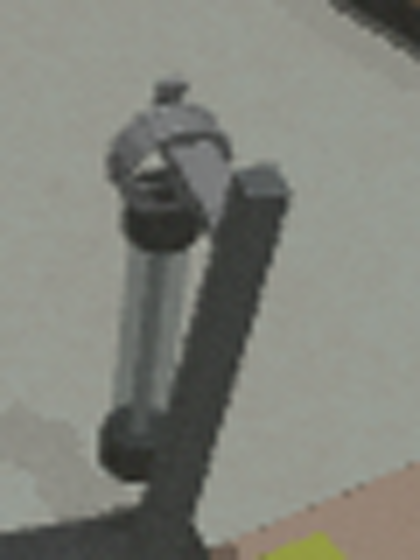

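View pics/z7_t2.png

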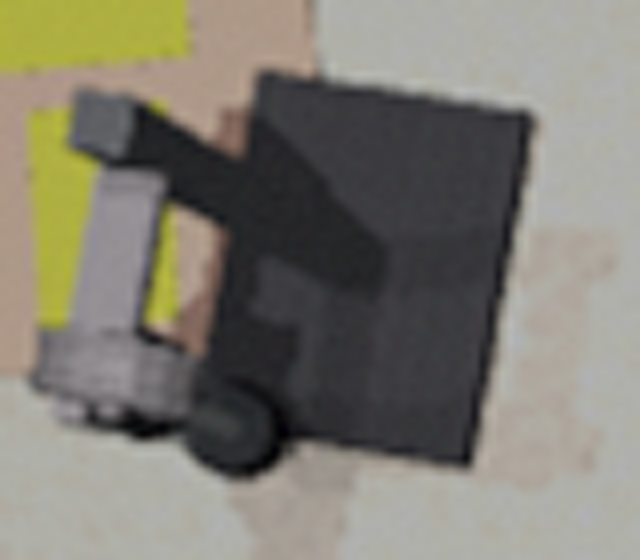

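Run:
```python
from h import *
X,Y=standframe()
def sc(p): return (p[0]/7-.5+410,p[1]/7-.5+125)
def tp(p): return (p[0]/8-.5+140,p[1]/8-.5+130)
for n,a,b in (("lowcap",(139,443),(236,430)),("loop",(170,157),(112,370))):
    P,e=tri(sc(a),tp(b)); d=P-SO; print(n,"stand x,y,z mm",(np.array([d@X,d@Y,d[2]])*1e3).round(1),"err",round(e*1e3,1))
```

```text
lowcap stand x,y,z mm [-11.5  21.9  53.6] err 0.3
loop stand x,y,z mm [-12.    1.  237.2] err 3.3
```

The lamp is still: the tilt is about 0.11 rad and the loop centre about 13 mm below the bar and 12 mm from its middle. Handing in.

Run:
```python
from plant import manip
print(manip.hand_in())
```

```text
the job is handed in; nothing more can be done
None
```

The lamp is out of the rack and hanging by its loop on the hook, and I handed the job in with about 29 s to spare. No verdict came back.

**Getting it out:** The rack's +x post was the one that gave. My first three lifts, with the lamp pushed 14 to 26 mm over, stuck under that post's lip at about 20 N, and the lamp slipped and rolled in the pads. I let it roll back on the saddles, gripped at 30 N with the lamp 13 mm over, and it came free at a peak pull of about 31 N. I did not read the finger forces directly. A 30 N grip counts as 60 N against the 100 N limit, before the extra load from the lip.

**Hanging it:** I passed the loop over the hook's upturned end, lowered it onto the bar, tilted the lamp down about 35° in a light grip, let go and backed the arm away.

**Last checks before hand-in:**

| Check | Measured | Limit |
|---|---|---|
| Loop centre, sideways from the bar's middle | about 12 mm | 40 mm |
| Loop centre, below the bar's centre line | about 13 mm | 6 to 22 mm |
| Lamp axis off vertical | about 0.11 rad | 0.25 rad |
| Motion | none beyond image noise over 0.5 s | 0.05 m/s |
| Time when measured | 37.9 s | 67 s |

- **Tilt:** the lamp does not hang perfectly plumb.
- **Loop position:** the two camera views disagreed by about 3 mm on it.
- **Bystanders:** the arm stayed clear of the ink jar, tape roll and spatula, but I did not measure them again at the end.

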